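# Shut the control boxes and pack the case

### The arm

A 7-joint arm with a two-finger parallel gripper is mounted at the origin on the work surface. World frame = base frame: x ahead of the robot, y to its left, z up, the work surface at z = 0. Lengths are in m, angles in rad, forces in N, time in s.
With the tool pointing down it reaches from about 0.425 to 0.875 m from the base axis. Payload 8.4 kg.
Tool frame: the origin (TCP) lies at the very end of the fingers, on their centre line; the grasp point (between the pads) lies ctrl.pinch_z behind it (ctrl.pinch_z is the distance from the TCP to the grasp point, in m); z points along the fingers, y is the line along which they close (so a half turn about z gives the same grasp; the last joint's range is limited). The gripper opens to 85 mm and grips with 20 to 120 N. Pads are 22 mm wide; open, the fingers measure 114 mm over their backs; the gripper's body (76 mm by 85 mm) begins 54 mm behind the grasp point. The pads swing forward as they close: fully open they stand 13 mm farther back than shut.
Start: joints at [-1.386, 0.333, 0.04, 1.465, -0.013, 1.343, -0.059], TCP at [0.182, 0.624, 0.231] pointing down, gripper open.
Joint ranges: [-2.58, 2.58], [-0.38, 2.09], [-1.3, 1.39], [0.25, 2.4], [-1.5, 4.64], [0.08, 2.09], [-2.65, 2.65]. Speed limits (rad/s): [2.22, 2.22, 2.79, 2.79, 3.14, 3.14, 3.14].

### API

Orientations are given as [roll, pitch, yaw] about the fixed x, y, z axes, in that order (R = Rz(yaw) Ry(pitch) Rx(roll)).
In Python, from cell import monitor, eyes, order, ctrl gives the robot as it stands.
- The arm moves only by the tool arm_command, never from a script. Its argument "commands" is a list of rows, each an object of numbers: "dx", "dy", "dz": the shift along the tool's x, y, z normalised to -1 to 1, where 1 is 300 mm; "rx", "ry", "rz": the turn, a rotation vector about the tool's x, y, z normalised to -1 to 1, where 1 is 90 degrees; "fingers": the closure, from -1 (fully open) to 1 (shut). A call has 1 to 8 rows; each row is the pose to reach, as a shift and turn from the pose commanded when the call began, along the tool's axes at that moment; what a row does not reach only later rows make up. A row lasts 1/12 s, in which the tool goes at most 41.7 mm and 7.16 degrees, less where a joint would pass 70% of its speed; a pose out of reach is approached as far as the arm can. A call with a number of a shift or a turn outside -1 to 1 is refused whole. A call with a gripper value outside its range is refused whole. The fingers move at their own pace and stop on an object; "force" is the grip in N (left out, the last holds). Time passes only in rows, so rows that repeat a pose let the fingers close. It gives the time, the measured TCP pose, the force, the opening and the grip force at its end, in the units of the state.
- monitor.state(): the state, without advancing time (a new reading comes with each control period).
- eyes.grab_frame(name): name is "scene" or "top" or "wrist"; returns the picture (480x640x3 uint8, red, green, blue); there is no depth.
- eyes.get_calibration(name): a dict with "fov_y" (degrees; the focal length in pixels is half the picture's height over the tangent of half this angle, whatever the lens; pixels are square), "cx", "cy" (the principal point, pixels), "pose" (4x4, takes a point from camera to world coordinates). Camera axes: x right, y up, looking along -z (the intrinsics and any distortion apply to the point x, -y, -z); pixel columns grow to the right and rows downward; lengths in m; the calibration is good to about 2 mm. A picture is of the moment at which its call begins: read the wrist's pose just before it. get_calibration takes no time and is no camera call; for the wrist camera it gives the pose at the moment of the call.
- order.finish_job(): hands the job in; it is judged then, once.
The state is a dict: "time_s": time; "joint_pos": joint angles; "qd": joint speeds; "tau": joint torques, N m; "eef_pos": TCP position; "tool_rot": TCP orientation; "contact_force": force on the tool from outside, world axes, zero at the start; "ft_torque": the same for the moment, N m; "width": opening from 0.0 (shut) to 1.0 (fully open); "finger_force": force on a finger pad.
Only numpy, scipy, OpenCV 4.12 (cv2) and the standard library are available. Lean on these libraries where they do the work, as an engineer would, in place of code of your own. Each camera call takes 0.05 s, during which the arm holds its last target. There are 200 camera calls.

### The job

Shut the hinged lids of the control boxes lying on the bench and pack the boxes into the storage case, one lying flat in each empty foam pocket until no pocket is empty; modules already packed stay in their pockets. Any box for which no pocket is left goes shut onto the sloped rack, lying flat on its deck within the rims. Finally shut the case lid fully, and do not disturb the other things on the bench.

Things in the scene. Friction and masses are not known exactly. Their poses are not given: they have to be found in the camera images.
- box1_mid (a point): control box (grey body with green circuit board inside, white hinged lid with a red lens), loose, 0.25 to 0.42 kg; shut it is 110 (x) x 56 (y) x 44 mm high. The point is the centre of the shut box, 22 mm above its underside. Its own x runs along the length from the hinged short end to the free end, z up. The hinge line lies along y at x = -55 mm, 12 mm above this point (34 mm above the underside). None if this box is absent
- lid1 (a joint): lid of box1, a plate 110 x 56 x 10 mm hinged along one short edge of the box; hinge line on the lid's underside: 0 is shut, 1.57 stands upright, 2.0 is the limit. A light friction hinge (0.035 N m): it stays where it is left and has no latch; about 0.5 N at its free edge closes it. None if the box is absent
- box2_mid (a point): control box (grey body with green circuit board inside, white hinged lid with a red lens), loose, 0.25 to 0.42 kg; shut it is 110 (x) x 56 (y) x 44 mm high. The point is the centre of the shut box, 22 mm above its underside. Its own x runs along the length from the hinged short end to the free end, z up. The hinge line lies along y at x = -55 mm, 12 mm above this point (34 mm above the underside). None if this box is absent
- lid2 (a joint): lid of box2, a plate 110 x 56 x 10 mm hinged along one short edge of the box; hinge line on the lid's underside: 0 is shut, 1.57 stands upright, 2.0 is the limit. A light friction hinge (0.035 N m): it stays where it is left and has no latch; about 0.5 N at its free edge closes it. None if the box is absent
- box3_mid (a point): control box (grey body with green circuit board inside, white hinged lid with a red lens), loose, 0.25 to 0.42 kg; shut it is 110 (x) x 56 (y) x 44 mm high. The point is the centre of the shut box, 22 mm above its underside. Its own x runs along the length from the hinged short end to the free end, z up. The hinge line lies along y at x = -55 mm, 12 mm above this point (34 mm above the underside). None if this box is absent
- lid3 (a joint): lid of box3, a plate 110 x 56 x 10 mm hinged along one short edge of the box; hinge line on the lid's underside: 0 is shut, 1.57 stands upright, 2.0 is the limit. A light friction hinge (0.035 N m): it stays where it is left and has no latch; about 0.5 N at its free edge closes it. None if the box is absent
- box4_mid (a point): control box (grey body with green circuit board inside, white hinged lid with a red lens), loose, 0.25 to 0.42 kg; shut it is 110 (x) x 56 (y) x 44 mm high. The point is the centre of the shut box, 22 mm above its underside. Its own x runs along the length from the hinged short end to the free end, z up. The hinge line lies along y at x = -55 mm, 12 mm above this point (34 mm above the underside). None if this box is absent
- lid4 (a joint): lid of box4, a plate 110 x 56 x 10 mm hinged along one short edge of the box; hinge line on the lid's underside: 0 is shut, 1.57 stands upright, 2.0 is the limit. A light friction hinge (0.035 N m): it stays where it is left and has no latch; about 0.5 N at its free edge closes it. None if the box is absent
- pocket1 (a point): pocket 1 of 3 in the blue foam of the case: centre of its floor, 5 mm above the bench; the pocket is 120 mm (along x) x 64 mm (along y) and 15 mm deep. Axes are the case's: x towards the hinged side, y along the row of pockets (88 mm apart), z up
- packed1_mid (a point): green module, 110 x 56 x 42 mm, 0.4 kg, already packed in pocket 1; the point is its centre. None if it is absent, and then pocket 1 is empty at the start
- pocket2 (a point): pocket 2 of 3 in the blue foam of the case: centre of its floor, 5 mm above the bench; the pocket is 120 mm (along x) x 64 mm (along y) and 15 mm deep. Axes are the case's: x towards the hinged side, y along the row of pockets (88 mm apart), z up
- packed2_mid (a point): green module, 110 x 56 x 42 mm, 0.4 kg, already packed in pocket 2; the point is its centre. None if it is absent, and then pocket 2 is empty at the start
- pocket3 (a point): pocket 3 of 3 in the blue foam of the case: centre of its floor, 5 mm above the bench; the pocket is 120 mm (along x) x 64 mm (along y) and 15 mm deep. Axes are the case's: x towards the hinged side, y along the row of pockets (88 mm apart), z up
- packed3_mid (a point): green module, 110 x 56 x 42 mm, 0.4 kg, already packed in pocket 3; the point is its centre. None if it is absent, and then pocket 3 is empty at the start
- case: black storage case fixed on the bench, outer 146 (x) x 298 (y) x 65 mm high, walls and floor 5 mm; origin at the centre of its underside, x towards its hinged side. Along y there are 28 mm between a box centred in an end pocket and the case wall; foam top 20 mm above the bench. The lid's hinge line lies along y at x = +73 mm, z = 65 mm (top edge of the wall)
- case_lid (a joint): case lid, a plate 146 x 298 x 8 mm hinged on the case's +x side, hinge line on its underside: 0 is shut on the walls, 1.57 stands upright, 1.95 is the limit. Friction hinge (0.32 N m) that stays where it is left: about 2.5 N (up to 4 N near shut) at its free edge closes it
- deck: sloped deck of the overflow rack (aluminium deck, yellow rim), fixed, 150 mm up the slope (x) x 226 mm (y), tilted 18 degrees with its low edge towards the robot; origin on the deck's upper surface at its centre (75 mm above the bench), x up the slope, z out of the surface. Yellow rims stand 16 mm above the surface along the low edge (inner face at x = -75 mm) and both sides (inner faces at y = +-113 mm); two boxes fit side by side, lengthways up the slope
- glue_gun: bystander, to be left alone: yellow hot-glue gun lying on its side, 180 mm long, 32 mm thick; origin under its barrel
- red_beacon: bystander, to be left alone: red warning beacon on a white foot, 72 mm across, 100 mm high; origin at the centre of its underside
- blue_lamp: bystander, to be left alone: flat round blue lamp in a white rim, 80 mm across, 28 mm high; origin at the centre of its underside
- screwdriver: bystander, to be left alone: red-handled screwdriver lying on the bench; origin under its middle, x from handle to tip
- tape_roll: bystander, to be left alone: roll of brown tape lying flat, 90 mm across, 24 mm high; origin at the centre of its underside. None if absent
- flux: bystander, to be left alone: small bottle, 48 mm across, 110 mm high; origin at the centre of its underside
Not all that is in view belongs to the job. Leave any blue look-alike of the part that bears box2_mid alone.

How it is judged:
By the outcome, as a careful person would: the job done as asked, in the order asked, and still so for the second after the job is handed in, with the robot touching nothing.
Of box1, box2, box3, box4 only 3 to 4 are there at a start; the rules pass over those that are not, and their reading is None.
Of packed1, packed2, packed3, tape_roll only 1 to 1 are there at a start; the rules pass over those that are not, and their reading is None.
At some moment in a run one of box1, box2, box3, box4 may be knocked a few centimetres aside while the robot is not near it.
It also fails if it takes over 210 s, if anything falls off the work surface, if the arm or the gripper's body presses on something with over 40 N, if the wrist force passes 120 N, or if a joint passes its speed limit or range.

## Working session

There is one attempt and no reset: what is moved stays moved. The work goes in short steps, Python scripts to look and compute and a tool call to move; the robot and the scene stay as the last step left them, time stands still between calls to the robot, and variables do not carry over. Pictures are saved under pics/ and viewed, at most 14 in all, crops included, and the job is handed in when it is done.

Besides the shell and the picture viewer there is one more tool, called after "Emit:" as a command line: name --argument value ..., lists and objects as JSON in quotes. arm_command: Moves the arm, as the interface text tells. Scaled input: -1 to 1 covers 300 mm each way for a shift and 90 degrees each way for a turn. Its arguments: {"type":"object","properties":{"commands":{"type":"array","items":{"type":"object","properties":{"dx":{"type":"number","minimum":-1,"maximum":1},"dy":{"type":"number","minimum":-1,"maximum":1},"dz":{"type":"number","minimum":-1,"maximum":1},"rx":{"type":"number","minimum":-1,"maximum":1},"ry":{"type":"number","minimum":-1,"maximum":1},"rz":{"type":"number","minimum":-1,"maximum":1},"fingers":{"type":"number"}}}},"force":{"type":"number"}},"required":["commands"]}

```bash
ls; mkdir -p pics; python3 - <<'E'
from cell import monitor, eyes, order, ctrl
import cv2,numpy as np
s=monitor.state(); print({k:np.round(v,3).tolist() for k,v in s.items()}, ctrl.pinch_z)
for n in ("scene","top"):
    im=eyes.grab_frame(n); cv2.imwrite(f"pics/{n}0.png",im[...,::-1])
    c=eyes.get_calibration(n); print(n,{k:(np.round(v,4).tolist() if not isinstance(v,str) else v) for k,v in c.items()})
c=eyes.get_calibration("wrist"); print({k:(np.round(v,4).tolist()) for k,v in c.items()})
E
```

```text
pics
{'time_s': 0.0, 'joint_pos': [-1.386, 0.334, 0.04, 1.466, -0.013, 1.343, -0.059], 'qd': [-0.001, -0.001, -0.001, 0.001, -0.0, -0.002, -0.001], 'tau': [0.0, -65.855, 1.366, -40.556, 0.017, 0.013, -0.0], 'eef_pos': [0.182, 0.624, 0.23], 'tool_rot': [-3.14, 0.0, 2.858], 'contact_force': [-0.107, -0.295, 0.077], 'ft_torque': [-0.048, 0.017, 0.003], 'finger_force': 0.0, 'width': 1.001} 0.0187
scene {'fov_y': 48.832, 'cx': 330.3922, 'cy': 239.0136, 'pose': [[-0.3252, -0.5808, 0.7463, 1.5144], [0.9456, -0.2017, 0.2551, 0.3952], [0.0023, 0.7887, 0.6148, 0.8861], [0.0, 0.0, 0.0, 1.0]]}
top {'fov_y': 57.8099, 'cx': 312.8292, 'cy': 244.4778, 'pose': [[0.1051, 0.9709, -0.2152, 0.281], [-0.9944, 0.1042, -0.0156, 0.0354], [0.0073, 0.2157, 0.9764, 1.2206], [0.0, 0.0, 0.0, 1.0]]}
{'fov_y': 58.5921, 'cx': 322.8008, 'cy': 235.9774, 'pose': [[0.2796, -0.9086, -0.3103, 0.1015], [0.9601, 0.264, 0.0921, 0.6459], [-0.0018, -0.3237, 0.9461, 0.3728], [0.0, 0.0, 0.0, 1.0]]}
```

View pics/scene0.png

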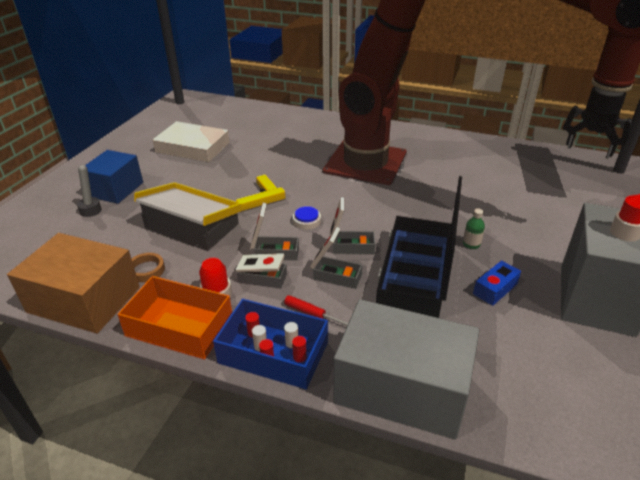

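View pics/top0.png

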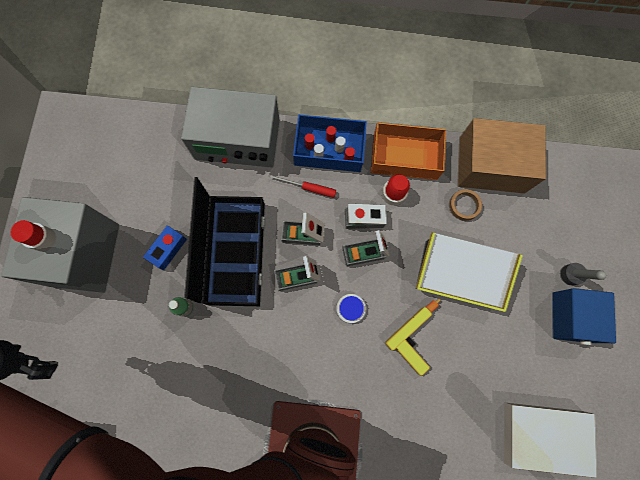

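The scene shows a rack, a case with three empty pockets (the tape roll is present, so no packed modules), and four grey/white control boxes. In the top view they are at about (302,230), (298,272), (366,215) and (366,248). The blue look-alike at (165,247) is not part of the job. I'll confirm this in an enlarged crop.

```bash
cat > h.py <<'E'
import numpy as np,cv2
from cell import monitor, eyes, order, ctrl
from scipy.spatial.transform import Rotation as R
def ray(c,px):
    f=240/np.tan(np.radians(c["fov_y"])/2); P=np.array(c["pose"])
    d=P[:3,:3]@np.array([(px[0]-c["cx"])/f,-(px[1]-c["cy"])/f,-1]); return P[:3,3],d
def onz(c,px,z):
    o,d=ray(c,px); return o+d*(z-o[2])/d[2]
def proj(c,p):
    f=240/np.tan(np.radians(c["fov_y"])/2); P=np.array(c["pose"]); q=P[:3,:3].T@(np.array(p)-P[:3,3])
    return np.array([c["cx"]+f*q[0]/-q[2], c["cy"]-f*q[1]/-q[2]])
def tri(c1,p1,c2,p2):
    a,d=ray(c1,p1);b,e=ray(c2,p2)
    t=np.linalg.lstsq(np.c_[d,-e],b-a,rcond=None)[0]; return (a+d*t[0]+b+e*t[1])/2, np.linalg.norm(a+d*t[0]-b-e*t[1])
def tool():
    s=monitor.state(); return np.array(s["eef_pos"]),R.from_euler("xyz",s["tool_rot"])
def delta(p,yaw_deg,rpy=None):
    """units for a move from here to TCP position p, tool down with given yaw"""
    t,r=tool(); T=R.from_euler("xyz",rpy if rpy is not None else [180,0,yaw_deg],degrees=True)
    d=r.inv().apply(np.array(p)-t)/0.3; w=(r.inv()*T).as_rotvec()/(np.pi/2)
    return np.round(d,3).tolist(),np.round(w,3).tolist()
E
python3 - <<'E'
import cv2
a=cv2.imread("pics/top0.png")[165:315,185:395]; cv2.imwrite("pics/c1.png",cv2.resize(a,None,fx=3.8,fy=3.8,interpolation=cv2.INTER_CUBIC))
a=cv2.imread("pics/scene0.png")[190:320,225:475]; cv2.imwrite("pics/c2.png",cv2.resize(a,None,fx=3.2,fy=3.2,interpolation=cv2.INTER_CUBIC))
E
```

```text
(no output)
```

View pics/c1.png

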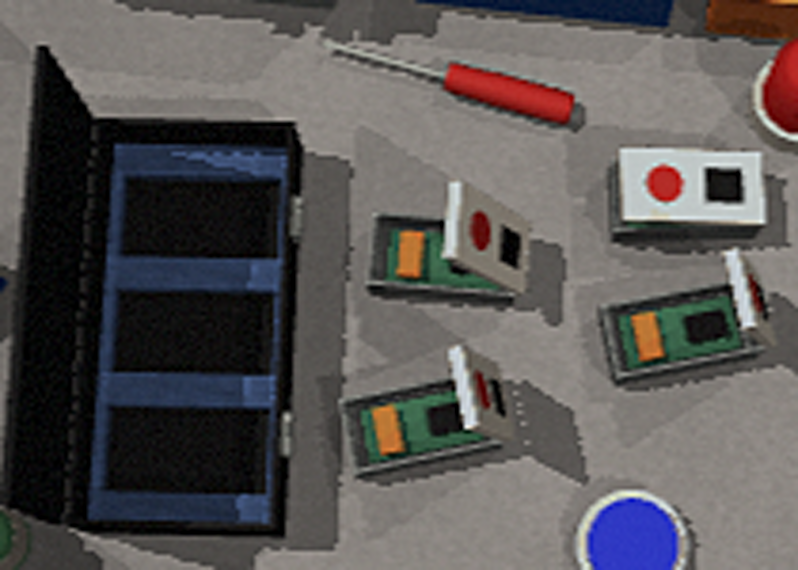

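View pics/c2.png

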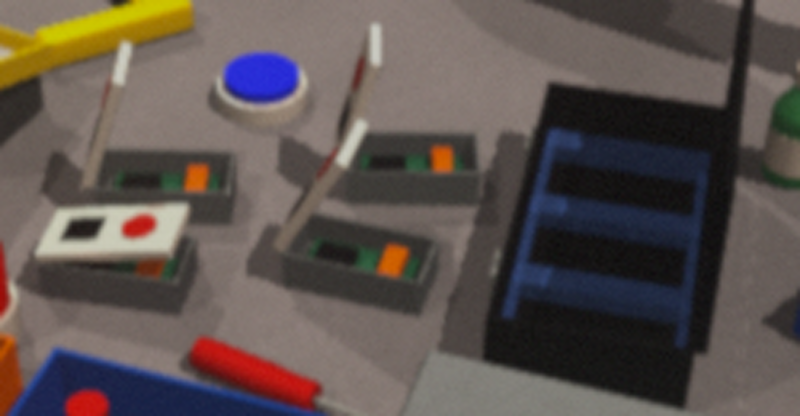

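The crop confirms the four grey/white control boxes, at crop pixels A (690,195, lid ajar), B (450,245), C (430,430) and D (690,325). B, C and D have their lids up. All four are hinged on the image-right side (world -y). The case has three empty pockets. Next I compute positions.

```bash
python3 - <<'E'
from h import *
ct=eyes.get_calibration("top"); cs=eyes.get_calibration("scene")
T=lambda x,y:(185+x/3.8,165+y/3.8); S=lambda x,y:(225+x/3.2,190+y/3.2)
def show(n,px,z): print(n,np.round(onz(ct,px,z),3))
# case outer top rim
for n,p in dict(rt=(299,124),rb=(283,533),lt=(96,120),lb=(76,525)).items(): show("case "+n,T(*p),.065)
for n,p in dict(tl=(114,146),tr=(289,157),bl=(90,518),br=(272,522)).items(): show("foam "+n,T(*p),.02)
for n,p in dict(Btl=(376,215),Bbl=(369,287),Ctl=(345,402),Cbl=(357,474),Cbr=(500,445),Dtl=(601,308),Dbl=(615,380),Dbr=(760,350)).items(): show(n,T(*p),.034)
for n,p in dict(Atl=(618,150),Atr=(760,151),Abr=(766,222),Abl=(622,222)).items(): show(n,T(*p),.055)
# lid top edges (free edge mid) tri
for n,a,b in [("B",(454,222),(351,143)),("C",(464,388),(376,45)),("D",(742,288),(123,62))]:
    p,e=tri(ct,T(*a),cs,S(*b)); print("lidfree",n,np.round(p,3),round(e,3))
print("case lid free far", tri(ct,T(43,46),cs,(0,0))[0][:0], np.round(onz(ct,T(43,46),.2),3),np.round(onz(ct,T(12,510),.2),3))
# rack: yellow mask
a=cv2.imread("pics/top0.png"); h=cv2.cvtColor(a,cv2.COLOR_BGR2HSV)
m=cv2.inRange(h,(22,120,90),(35,255,255)); m[:, :415]=0
pts=cv2.findNonZero(m); print(cv2.boundingRect(pts), cv2.approxPolyDP(cv2.convexHull(pts),4,True).reshape(-1,2).tolist())
E
```

```text
case rt [0.654 0.204 0.065]
case rb [0.357 0.177 0.065]
case lt [0.641 0.352 0.065]
case lb [0.348 0.32  0.065]
foam tl [0.636 0.348 0.02 ]
foam tr [0.642 0.215 0.02 ]
foam bl [0.356 0.322 0.02 ]
foam br [0.367 0.191 0.02 ]
Btl [0.6   0.143 0.034]
Bbl [0.545 0.141 0.034]
Ctl [0.458 0.148 0.034]
Cbl [0.407 0.133 0.034]
Cbr [0.438 0.033 0.034]
Dtl [ 0.547 -0.03   0.034]
Dbl [ 0.495 -0.045  0.034]
Dbr [ 0.528 -0.149  0.034]
Atl [ 0.663 -0.031  0.055]
Atr [ 0.673 -0.135  0.055]
Abr [ 0.619 -0.143  0.055]
Abl [ 0.608 -0.039  0.055]
lidfree B [0.575 0.082 0.127] 0.004
lidfree C [0.459 0.064 0.136] 0.006
lidfree D [ 0.547 -0.115  0.137] 0.006
case lid free far [] [0.646 0.358 0.2  ] [0.345 0.327 0.2  ]
(415, 232, 107, 144) [[521, 255], [505, 310], [419, 374], [417, 286], [432, 232]]
```

```bash
python3 - <<'E'
from h import *
print(delta([.3,.5,.32],92)); print(delta([.575,.02,.30],92))
E
```

```text
([-0.493, -0.286, -0.298], [-0.001, 0.001, 0.797])
([-1.821, -1.565, -0.229], [-0.001, 0.001, 0.797])
```

Emit:
arm_command --commands '[{"dz": -0.14, "fingers": 1}, {"dx": -0.1, "dy": -0.06, "dz": -0.27, "rz": 0.08}, {"dx": -0.3, "dy": -0.2, "dz": -0.3, "rz": 0.24}, {"dx": -0.5, "dy": -0.4, "dz": -0.3, "rz": 0.4}, {"dx": -0.65, "dy": -0.55, "dz": -0.3, "rz": 0.5}, {"dx": -0.8, "dy": -0.7, "dz": -0.3, "rz": 0.6}, {"dx": -0.9, "dy": -0.8, "dz": -0.3, "rz": 0.7}, {"dx": -1, "dy": -0.85, "dz": -0.3, "rz": 0.797}]'

```text
validation failed for argument at $.co...
```

```bash
python3 - <<'E'
from h import *
print(tool()[0],monitor.state()["tool_rot"],monitor.state()["joint_pos"]);print(delta([.575,.02,.30],92))
E
```

```text
[0.18190001 0.62357142 0.23044898] [-3.14003043e+00  1.31697569e-04  2.85779532e+00] [-1.38621284  0.33389008  0.03986195  1.46624181 -0.01336965  1.34329388
 -0.05851518]
([-1.821, -1.565, -0.229], [-0.001, 0.001, 0.797])
```

Emit:
arm_command --commands '[{"dx": 0.0, "dy": 0.0, "dz": -0.14, "rx": 0.0, "ry": 0.0, "rz": 0.0, "fingers": 1.0}, {"dx": -0.1, "dy": -0.06, "dz": -0.27, "rx": 0.0, "ry": 0.0, "rz": 0.08, "fingers": 1.0}]'

```text
time_s: 0.27
eef_pos: [0.1954, 0.6054, 0.303]
tool_rot: [-3.137, -0.002, 2.742]
contact_force: [-0.2, 0.4, 1.4]
width: 0.748
finger_force: 0.0
```

Emit:
arm_command --commands '[{"dx": -0.12, "dy": -0.1, "rz": 0.07, "fingers": 1.0}, {"dx": -0.25, "dy": -0.2, "rz": 0.15, "fingers": 1.0}, {"dx": -0.37, "dy": -0.3, "rz": 0.23, "fingers": 1.0}, {"dx": -0.5, "dy": -0.4, "rz": 0.31, "fingers": 1.0}, {"dx": -0.6, "dy": -0.5, "rz": 0.39, "fingers": 1.0}, {"dx": -0.7, "dy": -0.6, "rz": 0.47, "fingers": 1.0}, {"dx": -0.8, "dy": -0.7, "rz": 0.55, "fingers": 1.0}, {"dx": -0.9, "dy": -0.8, "rz": 0.63, "fingers": 1.0}]'

```text
validation failed for argument at $.co...
```

```bash
python3 - <<'E'
from h import *
print(delta([.575,.02,.30],92))
E
```

```text
([-1.925, -1.305, 0.011], [-0.003, 0.0, 0.723])
```

Emit:
arm_command --commands '[{"dx": -0.12, "dy": -0.1, "dz": 0.0, "rx": 0.0, "ry": 0.0, "rz": 0.07, "fingers": 1.0}, {"dx": -0.25, "dy": -0.2, "dz": 0.0, "rx": 0.0, "ry": 0.0, "rz": 0.15, "fingers": 1.0}, {"dx": -0.37, "dy": -0.3, "dz": 0.0, "rx": 0.0, "ry": 0.0, "rz": 0.23, "fingers": 1.0}, {"dx": -0.5, "dy": -0.4, "dz": 0.0, "rx": 0.0, "ry": 0.0, "rz": 0.31, "fingers": 1.0}, {"dx": -0.6, "dy": -0.5, "dz": 0.0, "rx": 0.0, "ry": 0.0, "rz": 0.39, "fingers": 1.0}, {"dx": -0.7, "dy": -0.6, "dz": 0.0, "rx": 0.0, "ry": 0.0, "rz": 0.47, "fingers": 1.0}, {"dx": -0.8, "dy": -0.7, "dz": 0.0, "rx": 0.0, "ry": 0.0, "rz": 0.55, "fingers": 1.0}, {"dx": -0.9, "dy": -0.8, "dz": 0.0, "rx": 0.0, "ry": 0.0, "rz": 0.63, "fingers": 1.0}]'

```text
time_s: 0.93
eef_pos: [0.3429, 0.3003, 0.3038]
tool_rot: [-3.141, -0.0, 1.742]
contact_force: [0.5, -0.1, -0.6]
width: 0.004
finger_force: 0.0
```

```bash
python3 - <<'E'
from h import *
print(delta([.575,.02,.30],92))
E
```

```text
([-1.052, 0.604, 0.012], [-0.0, 0.0, 0.087])
```

Emit:
arm_command --commands '[{"dx": -0.98, "dy": 0.604, "dz": 0.0, "rx": 0.0, "ry": 0.0, "rz": 0.087, "fingers": 1.0}, {"dx": -0.98, "dy": 0.604, "dz": 0.0, "rx": 0.0, "ry": 0.0, "rz": 0.087, "fingers": 1.0}, {"dx": -0.98, "dy": 0.604, "dz": 0.0, "rx": 0.0, "ry": 0.0, "rz": 0.087, "fingers": 1.0}, {"dx": -0.98, "dy": 0.604, "dz": 0.0, "rx": 0.0, "ry": 0.0, "rz": 0.087, "fingers": 1.0}, {"dx": -0.98, "dy": 0.604, "dz": 0.0, "rx": 0.0, "ry": 0.0, "rz": 0.087, "fingers": 1.0}, {"dx": -0.98, "dy": 0.604, "dz": 0.0, "rx": 0.0, "ry": 0.0, "rz": 0.087, "fingers": 1.0}, {"dx": -0.98, "dy": 0.604, "dz": 0.0, "rx": 0.0, "ry": 0.0, "rz": 0.087, "fingers": 1.0}, {"dx": -0.98, "dy": 0.604, "dz": 0.0, "rx": 0.0, "ry": 0.0, "rz": 0.087, "fingers": 1.0}]'

```text
time_s: 1.6
eef_pos: [0.5657, 0.0522, 0.3042]
tool_rot: [3.141, -0.0, 1.612]
contact_force: [0.6, 0.9, 0.2]
width: 0.001
finger_force: 0.0
```

```bash
python3 - <<'E'
from h import *
t,r=tool();print(t);print(delta([.575,.02,.11],92))
cv2.imwrite("pics/w1.png",eyes.grab_frame("wrist")[...,::-1])
E
```

```text
[0.5656531  0.05217424 0.3041985 ]
([-0.109, 0.027, 0.647], [0.0, -0.0, 0.004])
```

View pics/w1.png

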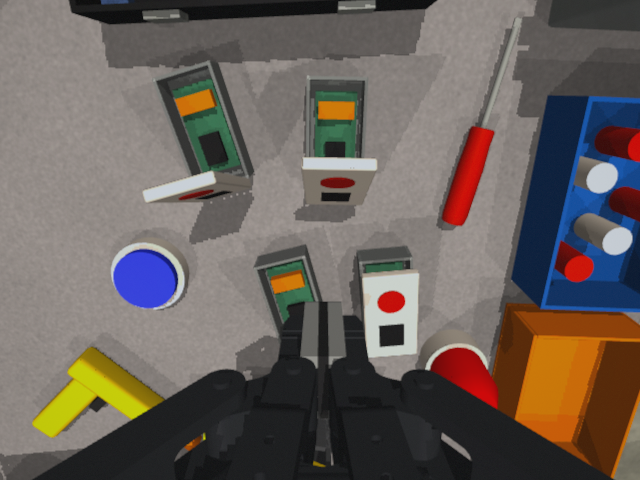

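The wrist view matches the estimate: B is at (335,130), C at (205,120), D at (290,285) and A at (390,310, lid ajar). I'll now sweep B's lid shut.

Emit:
arm_command --commands '[{"dx": -0.11, "dy": 0.03, "dz": 0.0, "rx": 0.0, "ry": 0.0, "rz": 0.004, "fingers": 1.0}, {"dx": -0.11, "dy": 0.03, "dz": 0.12, "rx": 0.0, "ry": 0.0, "rz": 0.004, "fingers": 1.0}, {"dx": -0.11, "dy": 0.03, "dz": 0.25, "rx": 0.0, "ry": 0.0, "rz": 0.004, "fingers": 1.0}, {"dx": -0.11, "dy": 0.03, "dz": 0.38, "rx": 0.0, "ry": 0.0, "rz": 0.004, "fingers": 1.0}, {"dx": -0.11, "dy": 0.03, "dz": 0.51, "rx": 0.0, "ry": 0.0, "rz": 0.004, "fingers": 1.0}, {"dx": -0.11, "dy": 0.03, "dz": 0.63, "rx": 0.0, "ry": 0.0, "rz": 0.004, "fingers": 1.0}, {"dx": -0.11, "dy": 0.03, "dz": 0.647, "rx": 0.0, "ry": 0.0, "rz": 0.004, "fingers": 1.0}]'

```text
time_s: 2.23
eef_pos: [0.5709, 0.0213, 0.1039]
tool_rot: [-3.132, 0.002, 1.605]
contact_force: [-0.4, 0.1, -0.0]
width: -0.001
finger_force: 0.0
```

Emit:
arm_command --commands '[{"dx": 0.06, "dy": 0.0, "dz": 0.0, "rx": 0.0, "ry": 0.0, "rz": 0.0, "fingers": 1.0}, {"dx": 0.12, "dy": 0.0, "dz": 0.0, "rx": 0.0, "ry": 0.0, "rz": 0.0, "fingers": 1.0}, {"dx": 0.18, "dy": 0.0, "dz": 0.0, "rx": 0.0, "ry": 0.0, "rz": 0.0, "fingers": 1.0}, {"dx": 0.24, "dy": 0.0, "dz": 0.02, "rx": 0.0, "ry": 0.0, "rz": 0.0, "fingers": 1.0}, {"dx": 0.29, "dy": 0.0, "dz": 0.06, "rx": 0.0, "ry": 0.0, "rz": 0.0, "fingers": 1.0}, {"dx": 0.33, "dy": 0.0, "dz": 0.1, "rx": 0.0, "ry": 0.0, "rz": 0.0, "fingers": 1.0}, {"dx": 0.34, "dy": 0.0, "dz": 0.15, "rx": 0.0, "ry": 0.0, "rz": 0.0, "fingers": 1.0}, {"dx": 0.34, "dy": 0.0, "dz": 0.19, "rx": 0.0, "ry": 0.0, "rz": 0.0, "fingers": 1.0}]'

```text
time_s: 2.9
eef_pos: [0.5711, 0.1248, 0.0516]
tool_rot: [-3.141, -0.0, 1.607]
contact_force: [0.2, -0.3, -0.2]
width: 0.003
finger_force: 0.1
```

Emit:
arm_command --commands '[{"dx": 0.0, "dy": 0.0, "dz": 0.015, "rx": 0.0, "ry": 0.0, "rz": 0.0, "fingers": 1.0}, {"dx": 0.0, "dy": 0.0, "dz": 0.027, "rx": 0.0, "ry": 0.0, "rz": 0.0, "fingers": 1.0}, {"dx": 0.0, "dy": 0.0, "dz": 0.032, "rx": 0.0, "ry": 0.0, "rz": 0.0, "fingers": 1.0}, {"dx": 0.0, "dy": 0.0, "dz": 0.034, "rx": 0.0, "ry": 0.0, "rz": 0.0, "fingers": 1.0}]'

```text
time_s: 3.23
eef_pos: [0.5714, 0.1223, 0.0437]
tool_rot: [-3.14, -0.0, 1.603]
contact_force: [-7.8, -1.3, 13.6]
width: -0.001
finger_force: 7.3
```

Emit:
arm_command --commands '[{"dx": 0.0, "dy": 0.0, "dz": -0.13, "rx": 0.0, "ry": 0.0, "rz": 0.0, "fingers": 1.0}, {"dx": 0.0, "dy": 0.0, "dz": -0.26, "rx": 0.0, "ry": 0.0, "rz": 0.0, "fingers": 1.0}, {"dx": 0.0, "dy": 0.0, "dz": -0.38, "rx": 0.0, "ry": 0.0, "rz": 0.0, "fingers": 1.0}]'

```text
time_s: 3.48
eef_pos: [0.5718, 0.1218, 0.1589]
tool_rot: [3.141, 0.001, 1.603]
contact_force: [1.2, 0.2, 0.4]
width: -0.001
finger_force: 0.0
```

```bash
python3 - <<'E'
from h import *
print(delta([.473,.012,.17],107))
E
```

```text
([-0.355, -0.341, -0.037], [0.0, 0.0, -0.169])
```

Emit:
arm_command --commands '[{"dx": -0.12, "dy": 0.0, "dz": -0.037, "rx": 0.0, "ry": 0.0, "rz": -0.08, "fingers": 1.0}, {"dx": -0.24, "dy": -0.08, "dz": -0.037, "rx": 0.0, "ry": 0.0, "rz": -0.16, "fingers": 1.0}, {"dx": -0.355, "dy": -0.16, "dz": -0.037, "rx": 0.0, "ry": 0.0, "rz": -0.169, "fingers": 1.0}, {"dx": -0.355, "dy": -0.28, "dz": -0.037, "rx": 0.0, "ry": 0.0, "rz": -0.169, "fingers": 1.0}, {"dx": -0.355, "dy": -0.341, "dz": -0.037, "rx": 0.0, "ry": 0.0, "rz": -0.169, "fingers": 1.0}, {"dx": -0.355, "dy": -0.341, "dz": 0.06, "rx": 0.0, "ry": 0.0, "rz": -0.169, "fingers": 1.0}, {"dx": -0.355, "dy": -0.341, "dz": 0.16, "rx": 0.0, "ry": 0.0, "rz": -0.169, "fingers": 1.0}, {"dx": -0.355, "dy": -0.341, "dz": 0.163, "rx": 0.0, "ry": 0.0, "rz": -0.169, "fingers": 1.0}]'

```text
time_s: 4.15
eef_pos: [0.4702, 0.0124, 0.1047]
tool_rot: [-3.137, -0.001, 1.869]
contact_force: [-1.3, -0.5, 0.1]
width: 0.001
finger_force: 0.0
```

Emit:
arm_command --commands '[{"dx": 0.06, "dy": 0.0, "dz": 0.0, "rx": 0.0, "ry": 0.0, "rz": 0.0, "fingers": 1.0}, {"dx": 0.12, "dy": 0.0, "dz": 0.0, "rx": 0.0, "ry": 0.0, "rz": 0.0, "fingers": 1.0}, {"dx": 0.18, "dy": 0.0, "dz": 0.0, "rx": 0.0, "ry": 0.0, "rz": 0.0, "fingers": 1.0}, {"dx": 0.24, "dy": 0.0, "dz": 0.02, "rx": 0.0, "ry": 0.0, "rz": 0.0, "fingers": 1.0}, {"dx": 0.3, "dy": 0.0, "dz": 0.06, "rx": 0.0, "ry": 0.0, "rz": 0.0, "fingers": 1.0}, {"dx": 0.36, "dy": 0.0, "dz": 0.1, "rx": 0.0, "ry": 0.0, "rz": 0.0, "fingers": 1.0}, {"dx": 0.37, "dy": 0.0, "dz": 0.15, "rx": 0.0, "ry": 0.0, "rz": 0.0, "fingers": 1.0}, {"dx": 0.37, "dy": 0.0, "dz": 0.19, "rx": 0.0, "ry": 0.0, "rz": 0.0, "fingers": 1.0}]'

```text
time_s: 4.82
eef_pos: [0.4407, 0.1206, 0.0515]
tool_rot: [3.141, -0.0, 1.872]
contact_force: [-0.5, -0.7, 1.4]
width: 0.001
finger_force: 0.1
```

Emit:
arm_command --commands '[{"dx": 0.0, "dy": 0.0, "dz": 0.015, "rx": 0.0, "ry": 0.0, "rz": 0.0, "fingers": 1.0}, {"dx": 0.0, "dy": 0.0, "dz": 0.027, "rx": 0.0, "ry": 0.0, "rz": 0.0, "fingers": 1.0}, {"dx": 0.0, "dy": 0.0, "dz": 0.031, "rx": 0.0, "ry": 0.0, "rz": 0.0, "fingers": 1.0}, {"dx": 0.0, "dy": 0.0, "dz": 0.033, "rx": 0.0, "ry": 0.0, "rz": 0.0, "fingers": 1.0}]'

```text
time_s: 5.15
eef_pos: [0.4411, 0.1192, 0.0432]
tool_rot: [-3.141, -0.001, 1.869]
contact_force: [-11.3, -2.6, 29.5]
width: 0.002
finger_force: 14.6
```

Emit:
arm_command --commands '[{"dx": 0.0, "dy": 0.0, "dz": -0.13, "rx": 0.0, "ry": 0.0, "rz": 0.0, "fingers": 1.0}, {"dx": 0.0, "dy": 0.0, "dz": -0.26, "rx": 0.0, "ry": 0.0, "rz": 0.0, "fingers": 1.0}, {"dx": 0.0, "dy": 0.0, "dz": -0.39, "rx": 0.0, "ry": 0.0, "rz": 0.0, "fingers": 1.0}, {"dx": 0.0, "dy": 0.0, "dz": -0.43, "rx": 0.0, "ry": 0.0, "rz": 0.0, "fingers": 1.0}]'

```text
time_s: 5.48
eef_pos: [0.4433, 0.1192, 0.1766]
tool_rot: [3.134, -0.002, 1.868]
contact_force: [1.3, -0.4, 0.3]
width: -0.002
finger_force: 0.0
```

```bash
python3 - <<'E'
from h import *
print(delta([.562,-.166,.17],107))
E
```

```text
([-1.025, 0.1, 0.021], [0.005, -0.001, 0.0])
```

Emit:
arm_command --commands '[{"dx": -0.98, "dy": 0.1, "dz": 0.02, "rx": 0.0, "ry": 0.0, "rz": 0.0, "fingers": 1.0}, {"dx": -0.98, "dy": 0.1, "dz": 0.02, "rx": 0.0, "ry": 0.0, "rz": 0.0, "fingers": 1.0}, {"dx": -0.98, "dy": 0.1, "dz": 0.02, "rx": 0.0, "ry": 0.0, "rz": 0.0, "fingers": 1.0}, {"dx": -0.98, "dy": 0.1, "dz": 0.02, "rx": 0.0, "ry": 0.0, "rz": 0.0, "fingers": 1.0}, {"dx": -0.98, "dy": 0.1, "dz": 0.02, "rx": 0.0, "ry": 0.0, "rz": 0.0, "fingers": 1.0}, {"dx": -0.98, "dy": 0.1, "dz": 0.02, "rx": 0.0, "ry": 0.0, "rz": 0.0, "fingers": 1.0}, {"dx": -0.98, "dy": 0.1, "dz": 0.02, "rx": 0.0, "ry": 0.0, "rz": 0.0, "fingers": 1.0}, {"dx": -1.0, "dy": 0.1, "dz": 0.02, "rx": 0.0, "ry": 0.0, "rz": 0.0, "fingers": 1.0}]'

```text
time_s: 6.15
eef_pos: [0.5583, -0.1662, 0.1654]
tool_rot: [3.141, 0.005, 1.864]
contact_force: [-1.3, -0.6, -0.6]
width: -0.002
finger_force: 0.0
```

```bash
python3 - <<'E'
from h import *
print(tool()[0],delta([.562,-.166,.11],107))
E
```

```text
[ 0.55831472 -0.16615248  0.16542912] ([-0.002, 0.012, 0.185], [0.0, 0.003, -0.002])
```

Emit:
arm_command --commands '[{"dx": 0.0, "dy": 0.01, "dz": 0.1, "rx": 0.0, "ry": 0.0, "rz": 0.0, "fingers": 1.0}, {"dx": 0.0, "dy": 0.01, "dz": 0.19, "rx": 0.0, "ry": 0.0, "rz": 0.0, "fingers": 1.0}]'

```text
time_s: 6.32
eef_pos: [0.562, -0.1601, 0.1083]
tool_rot: [3.138, 0.002, 1.867]
contact_force: [-0.4, 1.0, -0.9]
width: -0.0
finger_force: 0.0
```

Emit:
arm_command --commands '[{"dx": 0.06, "dy": 0.0, "dz": 0.0, "rx": 0.0, "ry": 0.0, "rz": 0.0, "fingers": 1.0}, {"dx": 0.12, "dy": 0.0, "dz": 0.0, "rx": 0.0, "ry": 0.0, "rz": 0.0, "fingers": 1.0}, {"dx": 0.18, "dy": 0.0, "dz": 0.0, "rx": 0.0, "ry": 0.0, "rz": 0.0, "fingers": 1.0}, {"dx": 0.24, "dy": 0.0, "dz": 0.02, "rx": 0.0, "ry": 0.0, "rz": 0.0, "fingers": 1.0}, {"dx": 0.3, "dy": 0.0, "dz": 0.06, "rx": 0.0, "ry": 0.0, "rz": 0.0, "fingers": 1.0}, {"dx": 0.36, "dy": 0.0, "dz": 0.1, "rx": 0.0, "ry": 0.0, "rz": 0.0, "fingers": 1.0}, {"dx": 0.38, "dy": 0.0, "dz": 0.15, "rx": 0.0, "ry": 0.0, "rz": 0.0, "fingers": 1.0}, {"dx": 0.38, "dy": 0.0, "dz": 0.18, "rx": 0.0, "ry": 0.0, "rz": 0.0, "fingers": 1.0}]'

```text
time_s: 6.98
eef_pos: [0.5265, -0.0469, 0.0528]
tool_rot: [3.142, -0.001, 1.872]
contact_force: [0.6, 0.2, 0.8]
width: 0.002
finger_force: 0.1
```

Emit:
arm_command --commands '[{"dx": 0.0, "dy": 0.0, "dz": 0.015, "rx": 0.0, "ry": 0.0, "rz": 0.0, "fingers": 1.0}, {"dx": 0.0, "dy": 0.0, "dz": 0.027, "rx": 0.0, "ry": 0.0, "rz": 0.0, "fingers": 1.0}, {"dx": 0.0, "dy": 0.0, "dz": 0.031, "rx": 0.0, "ry": 0.0, "rz": 0.0, "fingers": 1.0}, {"dx": 0.0, "dy": 0.0, "dz": 0.031, "rx": 0.0, "ry": 0.0, "rz": 0.0, "fingers": 1.0}]'

```text
time_s: 7.32
eef_pos: [0.5271, -0.0498, 0.0442]
tool_rot: [3.141, 0.001, 1.869]
contact_force: [-0.1, 0.1, -0.2]
width: 0.001
finger_force: 0.0
```

Emit:
arm_command --commands '[{"dx": 0.0, "dy": 0.0, "dz": -0.13, "rx": 0.0, "ry": 0.0, "rz": 0.0, "fingers": 1.0}, {"dx": 0.0, "dy": 0.0, "dz": -0.2, "rx": 0.0, "ry": 0.0, "rz": 0.0, "fingers": 1.0}, {"dx": 0.03, "dy": 0.14, "dz": -0.2, "rx": 0.0, "ry": 0.0, "rz": 0.06, "fingers": 1.0}, {"dx": 0.06, "dy": 0.27, "dz": -0.2, "rx": 0.0, "ry": 0.0, "rz": 0.12, "fingers": 1.0}, {"dx": 0.09, "dy": 0.36, "dz": -0.2, "rx": 0.0, "ry": 0.0, "rz": 0.12, "fingers": 1.0}, {"dx": 0.09, "dy": 0.36, "dz": -0.1, "rx": 0.0, "ry": 0.0, "rz": 0.12, "fingers": 1.0}, {"dx": 0.09, "dy": 0.36, "dz": -0.05, "rx": 0.0, "ry": 0.0, "rz": 0.12, "fingers": 1.0}, {"dx": 0.09, "dy": 0.36, "dz": -0.03, "rx": 0.0, "ry": 0.0, "rz": 0.12, "fingers": 1.0}]'

```text
time_s: 7.98
eef_pos: [0.621, 0.0088, 0.0506]
tool_rot: [-3.139, 0.001, 1.682]
contact_force: [-0.0, -0.1, -0.7]
width: -0.003
finger_force: 0.0
```

```bash
python3 - <<'E'
from h import *
print(delta([.635,-.05,.044],95.5))
E
```

```text
([-0.2, 0.025, 0.022], [-0.002, 0.001, 0.01])
```

Emit:
arm_command --commands '[{"dx": 0.0, "dy": 0.0, "dz": -0.12, "rx": 0.0, "ry": 0.0, "rz": 0.0, "fingers": 1.0}, {"dx": 0.0, "dy": 0.0, "dz": -0.17, "rx": 0.0, "ry": 0.0, "rz": 0.0, "fingers": 1.0}, {"dx": -0.1, "dy": 0.025, "dz": -0.17, "rx": 0.0, "ry": 0.0, "rz": 0.01, "fingers": 1.0}, {"dx": -0.2, "dy": 0.025, "dz": -0.17, "rx": 0.0, "ry": 0.0, "rz": 0.01, "fingers": 1.0}, {"dx": -0.2, "dy": 0.025, "dz": -0.1, "rx": 0.0, "ry": 0.0, "rz": 0.01, "fingers": 1.0}, {"dx": -0.2, "dy": 0.025, "dz": -0.04, "rx": 0.0, "ry": 0.0, "rz": 0.01, "fingers": 1.0}, {"dx": -0.2, "dy": 0.025, "dz": 0.01, "rx": 0.0, "ry": 0.0, "rz": 0.01, "fingers": 1.0}, {"dx": -0.2, "dy": 0.025, "dz": 0.02, "rx": 0.0, "ry": 0.0, "rz": 0.01, "fingers": 1.0}]'

```text
time_s: 8.65
eef_pos: [0.6348, -0.0498, 0.0449]
tool_rot: [-3.139, -0.0, 1.666]
contact_force: [-0.5, 0.1, 0.4]
width: -0.002
finger_force: 0.1
```

Emit:
arm_command --commands '[{"dx": 0.0, "dy": 0.0, "dz": 0.005, "rx": 0.0, "ry": 0.0, "rz": 0.0, "fingers": 1.0}, {"dx": 0.0, "dy": 0.0, "dz": 0.005, "rx": 0.0, "ry": 0.0, "rz": 0.0, "fingers": 1.0}]'

```text
time_s: 8.82
eef_pos: [0.6363, -0.0496, 0.0458]
tool_rot: [3.141, 0.0, 1.666]
contact_force: [-0.6, 0.1, 0.7]
width: 0.002
finger_force: 0.0
```

Emit:
arm_command --commands '[{"dx": 0.0, "dy": 0.0, "dz": -0.13, "rx": 0.0, "ry": 0.0, "rz": 0.0, "fingers": 1.0}, {"dx": 0.0, "dy": 0.0, "dz": -0.26, "rx": 0.0, "ry": 0.0, "rz": 0.0, "fingers": 0.0}, {"dx": 0.0, "dy": 0.0, "dz": -0.4, "rx": 0.0, "ry": 0.0, "rz": 0.0, "fingers": -1.0}, {"dx": -0.1, "dy": -0.1, "dz": -0.54, "rx": 0.0, "ry": 0.0, "rz": 0.0, "fingers": -1.0}, {"dx": -0.2, "dy": -0.2, "dz": -0.64, "rx": 0.0, "ry": 0.0, "rz": 0.0, "fingers": -1.0}, {"dx": -0.3, "dy": -0.3, "dz": -0.7, "rx": 0.0, "ry": 0.0, "rz": 0.0, "fingers": -1.0}, {"dx": -0.4, "dy": -0.4, "dz": -0.7, "rx": 0.0, "ry": 0.0, "rz": 0.0, "fingers": -1.0}, {"dx": -0.5, "dy": -0.5, "dz": -0.7, "rx": 0.0, "ry": 0.0, "rz": 0.0, "fingers": -1.0}]'

```text
time_s: 9.48
eef_pos: [0.5205, -0.1912, 0.2554]
tool_rot: [3.137, 0.0, 1.667]
contact_force: [0.5, -0.3, -0.0]
width: 0.977
finger_force: 0.0
```

```bash
python3 - <<'E'
from h import *
im=eyes.grab_frame("top"); w=eyes.grab_frame("wrist")
h=cv2.cvtColor(im,cv2.COLOR_RGB2HSV); ct=eyes.get_calibration("top")
m=cv2.inRange(h,(0,0,150),(179,60,255)); m[:180]=0;m[310:]=0;m[:,:265]=0;m[:,410:]=0
for c in cv2.findContours(m,cv2.RETR_EXTERNAL,cv2.CHAIN_APPROX_NONE)[0]:
    if cv2.contourArea(c)>80:
        P=np.array([onz(ct,p[0],.044)[:2] for p in c],np.float32); r=cv2.minAreaRect(P*1000); print(np.round(r[0]),np.round(r[1]),round(r[2],1),cv2.boundingRect(c))
o=np.vstack([cv2.resize(im[170:310,190:470],None,fx=2,fy=2)[:, :560], cv2.resize(w,(400,300))[:, :400] if 0 else np.hstack([cv2.resize(w,(400,300)),np.zeros((300,160,3),np.uint8)])])
cv2.imwrite("pics/after.png",o[...,::-1]); cv2.imwrite("pics/w2.png",w[...,::-1]); cv2.imwrite("pics/t2.png",im[...,::-1])
print(tool())
E
```

```text
[645. -92.] [ 58. 127.] 8.8 (346, 203, 45, 22)
[711. -54.] [ 63. 120.] 6.2 (336, 180, 43, 22)
[553. -13.] [366. 409.] 6.1 (265, 180, 145, 130)
(array([ 0.51680527, -0.19697814,  0.25530764]), Rotation.from_matrix(array([[-8.48382320e-02,  9.96386844e-01,  3.96620284e-03],
                            [ 9.96394738e-01,  8.48375609e-02,  3.37447657e-04],
                            [-2.54569094e-07,  3.98053210e-03, -9.99992078e-01]])))
```

View pics/after.png

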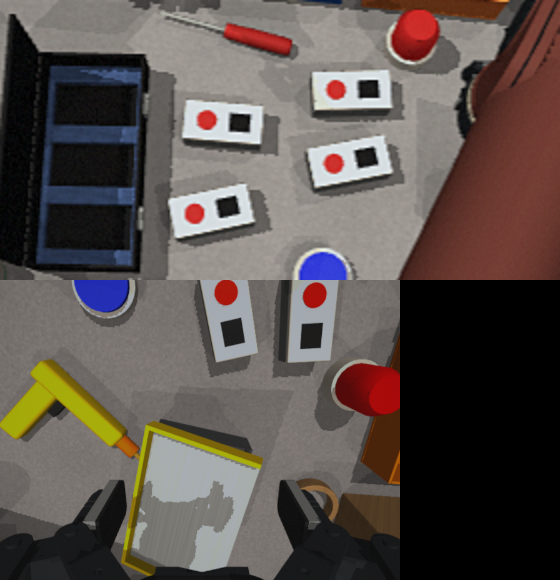

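All four lids look shut. I'll now measure the box poses by the white lids, and the rack.

```bash
cat >> h.py <<'E'
def lids(im,ct,vmin=175):
    h=cv2.cvtColor(im,cv2.COLOR_RGB2HSV); m=cv2.inRange(h,(0,0,vmin),(179,50,255)); out=[]
    for c in cv2.findContours(m,cv2.RETR_EXTERNAL,cv2.CHAIN_APPROX_NONE)[0]:
        if cv2.contourArea(c)<60: continue
        P=np.array([onz(ct,p[0],.044)[:2] for p in c],np.float32); (c0,sz,a)=cv2.minAreaRect(P*1000)
        if sz[0]>sz[1]: a+=90   # a: direction of the short axis relative to x => long axis yaw = a+90
        if 45<min(sz)<70 and 95<max(sz)<130: out.append((np.round(c0).tolist(),np.round(sz).tolist(),round(a+90 if a<45 else a-90,1)))
    return out
E
python3 - <<'E'
from h import *
im=cv2.imread("pics/t2.png")[...,::-1].copy(); ct=eyes.get_calibration("top")
for v in (185,200): print(v,lids(im,ct,v))
# rack from wrist picture via yellow mask
w=cv2.imread("pics/w2.png"); h=cv2.cvtColor(w,cv2.COLOR_BGR2HSV); m=cv2.inRange(h,(22,120,60),(35,255,255))
n,l,st,ce=cv2.connectedComponentsWithStats(m); 
for i in range(1,n):
    if st[i,4]>300: print(st[i]); 
h=cv2.cvtColor(cv2.imread("pics/top0.png"),cv2.COLOR_BGR2HSV); m=cv2.inRange(h,(22,120,60),(35,255,255)); n,l,st,ce=cv2.connectedComponentsWithStats(m)
for i in range(1,n):
    if st[i,4]>60: print("top",st[i], cv2.approxPolyDP(cv2.convexHull(cv2.findNonZero((l==i).astype(np.uint8))),2,True).reshape(-1,2).tolist())
a=cv2.imread("pics/top0.png")[225:320,405:535]; cv2.imwrite("pics/rack.png",cv2.resize(a,None,fx=6,fy=6,interpolation=cv2.INTER_CUBIC))
E
```

```text
185 [([451.0, 94.0], [55.0, 108.0], 108.0), ([540.0, -90.0], [55.0, 110.0], 107.1), ([577.0, 91.0], [55.0, 108.0], 91.2), ([642.0, -84.0], [54.0, 108.0], 98.5)]
200 [([451.0, 94.0], [54.0, 108.0], 108.0), ([540.0, -89.0], [54.0, 108.0], 107.0), ([577.0, 92.0], [55.0, 108.0], 91.2), ([643.0, -84.0], [54.0, 108.0], 98.1)]
[    0   127   203   139 11394]
[ 193  226  228  248 7266]
top [417 232 105  80 643] [[521, 255], [504, 311], [417, 288], [432, 232]]
top [ 385  307   47   69 1134] [[425, 307], [431, 313], [429, 368], [421, 375], [385, 343]]
```

View pics/rack.png

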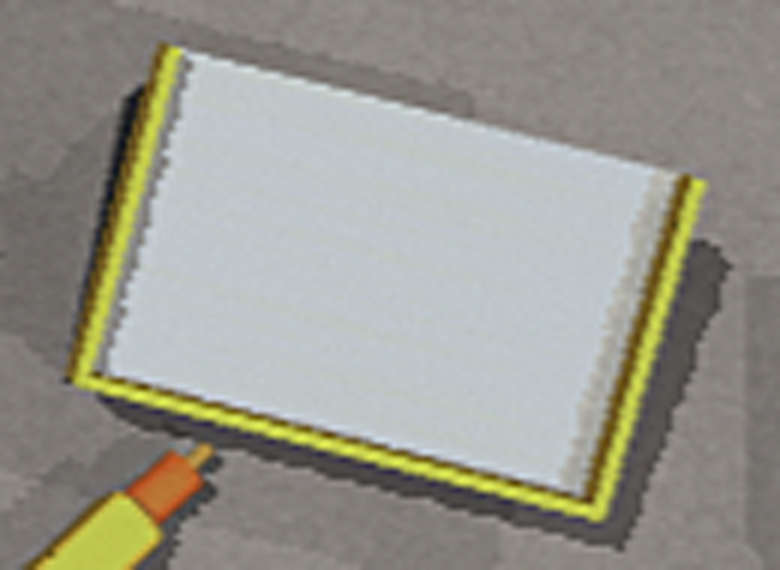

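```bash
python3 - <<'E'
from h import *
ct=eyes.get_calibration("top"); T=lambda x,y:(405+x/6,225+y/6)
ll,lr=onz(ct,T(85,377),.067)[:2],onz(ct,T(600,512),.067)[:2]; hl,hr=onz(ct,T(172,50),.1134)[:2],onz(ct,T(698,182),.1134)[:2]
print(ll,lr,hl,hr); print(np.linalg.norm(ll-lr),np.linalg.norm(hl-hr),np.linalg.norm((hl+hr-ll-lr)/2),(ll+lr+hl+hr)/4)
d=(hl+hr-ll-lr); e=ll-lr+hl-hr; print(np.degrees(np.arctan2(d[1],d[0])),np.degrees(np.arctan2(e[1],e[0]))-90)
t,_=tool(); print(t,delta([.577,.092,.2],91.2))
E
```

```text
[ 0.44783465 -0.24027099] [ 0.41238512 -0.46899167] [ 0.58874806 -0.25961312] [ 0.55415197 -0.4897111 ]
0.2314515510065411 0.23268427056335153 0.14275246019198687 [ 0.50077995 -0.36464672]
-8.066263661304736 -8.680048347740254
[ 0.51680527 -0.19697814  0.25530764] ([0.943, 0.281, 0.185], [0.003, -0.0, 0.041])
```

Emit:
arm_command --commands '[{"dx": 0.94, "dy": 0.28, "dz": 0.18, "rx": 0.0, "ry": 0.0, "rz": 0.04, "fingers": -1.0}, {"dx": 0.94, "dy": 0.28, "dz": 0.18, "rx": 0.0, "ry": 0.0, "rz": 0.04, "fingers": -1.0}, {"dx": 0.94, "dy": 0.28, "dz": 0.18, "rx": 0.0, "ry": 0.0, "rz": 0.04, "fingers": -1.0}, {"dx": 0.94, "dy": 0.28, "dz": 0.18, "rx": 0.0, "ry": 0.0, "rz": 0.04, "fingers": -1.0}, {"dx": 0.94, "dy": 0.28, "dz": 0.18, "rx": 0.0, "ry": 0.0, "rz": 0.04, "fingers": -1.0}, {"dx": 0.94, "dy": 0.28, "dz": 0.18, "rx": 0.0, "ry": 0.0, "rz": 0.04, "fingers": -1.0}, {"dx": 0.94, "dy": 0.28, "dz": 0.18, "rx": 0.0, "ry": 0.0, "rz": 0.04, "fingers": -1.0}, {"dx": 0.94, "dy": 0.28, "dz": 0.18, "rx": 0.0, "ry": 0.0, "rz": 0.04, "fingers": -1.0}]'

```text
time_s: 10.25
eef_pos: [0.5773, 0.1085, 0.1976]
tool_rot: [-3.141, -0.002, 1.613]
contact_force: [-0.1, 0.6, 0.1]
width: 0.999
finger_force: 0.0
```

```bash
python3 - <<'E'
from h import *
t,_=tool(); print(t,delta([.577,.092,.016],91.2))
im=eyes.grab_frame("wrist"); cv2.imwrite("pics/w3.png",im[...,::-1])
c=eyes.get_calibration("wrist"); print("wrist",lids(im,c,170)); print(np.round(c["pose"],3).tolist())
E
```

```text
[0.57730378 0.10847363 0.19756788] ([-0.056, -0.003, 0.605], [-0.0, -0.001, 0.013])
wrist [([641.0, -85.0], [54.0, 108.0], 97.6), ([576.0, 90.0], [55.0, 108.0], 91.2), ([450.0, 93.0], [55.0, 108.0], 108.0)]
[[0.999, -0.039, -0.013, 0.574], [0.041, 0.946, 0.322, 0.188], [-0.0, -0.323, 0.946, 0.34], [0.0, 0.0, 0.0, 1.0]]
```

```bash
python3 - <<'E'
from h import *
ct=eyes.get_calibration("top"); P=[]
for f in ("top0","t2"):
    a=cv2.imread(f"pics/{f}.png"); b=a[...,0].astype(int)
    m=((b>45)&(b-a[...,2]>22)).astype(np.uint8)*255; m[:195]=0;m[310:]=0;m[:,:200]=0;m[:,268:]=0
    inv=255-m; n,l,st,ce=cv2.connectedComponentsWithStats(inv,connectivity=4)
    for i in range(1,n):
        if 400<st[i,4]<3000 and st[i,0]>200:
            c=cv2.findContours((l==i).astype(np.uint8),cv2.RETR_EXTERNAL,cv2.CHAIN_APPROX_NONE)[0][0]
            r=cv2.minAreaRect(np.array([onz(ct,p[0],.02)[:2] for p in c],np.float32)*1000); print(f,st[i],np.round(r[0],1),np.round(r[1],1),round(r[2],1))
E
```

```text
top0 [216 211  43  22 872] [589.6 276.7] [ 62.2 118.3] 6.1
t2 [217 211  42  22 872] [589.6 276.1] [ 62.2 117.3] 6.1
t2 [214 241  43  23 890] [501.3 268.3] [ 62.8 116.6] 3.8
```

Emit:
arm_command --commands '[{"dx": -0.056, "dy": -0.003, "dz": 0.14, "rx": 0.0, "ry": 0.0, "rz": 0.013, "fingers": -1.0}, {"dx": -0.056, "dy": -0.003, "dz": 0.28, "rx": 0.0, "ry": 0.0, "rz": 0.013, "fingers": -1.0}, {"dx": -0.056, "dy": -0.003, "dz": 0.42, "rx": 0.0, "ry": 0.0, "rz": 0.013, "fingers": -1.0}, {"dx": -0.056, "dy": -0.003, "dz": 0.53, "rx": 0.0, "ry": 0.0, "rz": 0.013, "fingers": -1.0}, {"dx": -0.056, "dy": -0.003, "dz": 0.59, "rx": 0.0, "ry": 0.0, "rz": 0.013, "fingers": -1.0}, {"dx": -0.056, "dy": -0.003, "dz": 0.605, "rx": 0.0, "ry": 0.0, "rz": 0.013, "fingers": -1.0}, {"dx": -0.056, "dy": -0.003, "dz": 0.605, "rx": 0.0, "ry": 0.0, "rz": 0.013, "fingers": -1.0}]'

```text
time_s: 10.88
eef_pos: [0.5769, 0.0818, 0.0168]
tool_rot: [-3.141, 0.001, 1.582]
contact_force: [0.2, -0.7, 1.1]
width: 0.997
finger_force: 0.0
```

Emit:
arm_command --commands '[{"dx": 0.0, "dy": 0.0, "dz": 0.0, "rx": 0.0, "ry": 0.0, "rz": 0.0, "fingers": 1.0}, {"dx": 0.0, "dy": 0.0, "dz": 0.0, "rx": 0.0, "ry": 0.0, "rz": 0.0, "fingers": 1.0}, {"dx": 0.0, "dy": 0.0, "dz": 0.0, "rx": 0.0, "ry": 0.0, "rz": 0.0, "fingers": 1.0}, {"dx": 0.0, "dy": 0.0, "dz": 0.0, "rx": 0.0, "ry": 0.0, "rz": 0.0, "fingers": 1.0}, {"dx": 0.0, "dy": 0.0, "dz": 0.0, "rx": 0.0, "ry": 0.0, "rz": 0.0, "fingers": 1.0}]' --force 40

```text
time_s: 11.3
eef_pos: [0.5784, 0.0826, 0.019]
tool_rot: [3.139, -0.001, 1.583]
contact_force: [-1.9, -0.4, 6.3]
width: 0.646
finger_force: 41.6
```

Emit:
arm_command --commands '[{"dx": 0.0, "dy": 0.0, "dz": -0.1, "rx": 0.0, "ry": 0.0, "rz": 0.0, "fingers": 1.0}, {"dx": 0.0, "dy": 0.0, "dz": -0.23, "rx": 0.0, "ry": 0.0, "rz": 0.0, "fingers": 1.0}, {"dx": 0.0, "dy": 0.0, "dz": -0.35, "rx": 0.0, "ry": 0.0, "rz": 0.0, "fingers": 1.0}, {"dx": 0.0, "dy": 0.0, "dz": -0.42, "rx": 0.0, "ry": 0.0, "rz": 0.0, "fingers": 1.0}, {"dx": 0.1, "dy": 0.0, "dz": -0.42, "rx": 0.0, "ry": 0.0, "rz": 0.0, "fingers": 1.0}, {"dx": 0.2, "dy": 0.0, "dz": -0.42, "rx": 0.0, "ry": 0.0, "rz": 0.0, "fingers": 1.0}, {"dx": 0.3, "dy": 0.0, "dz": -0.42, "rx": 0.0, "ry": 0.0, "rz": 0.0, "fingers": 1.0}, {"dx": 0.3, "dy": 0.0, "dz": -0.42, "rx": 0.0, "ry": 0.0, "rz": 0.0, "fingers": 1.0}]'

```text
time_s: 11.97
eef_pos: [0.575, 0.1808, 0.1435]
tool_rot: [3.141, -0.004, 1.591]
contact_force: [-0.4, 2.2, -5.0]
width: 0.648
finger_force: 46.5
```

```bash
python3 - <<'E'
from h import *
im=eyes.grab_frame("wrist"); c=eyes.get_calibration("wrist"); cv2.imwrite("pics/w4.png",im[...,::-1])
t,r=tool(); print(t,r.as_euler("xyz",degrees=True)[2],delta([.590,.266,.15],94.8),delta([.590,.266,.024],94.8),monitor.state()["width"])
E
```

```text
[0.57529001 0.17713548 0.14344719] 91.0609885583741 ([0.295, 0.055, -0.021], [0.0, -0.001, -0.042]) ([0.295, 0.054, 0.399], [0.0, -0.001, -0.042]) 0.6462877692371382
```

View pics/w4.png

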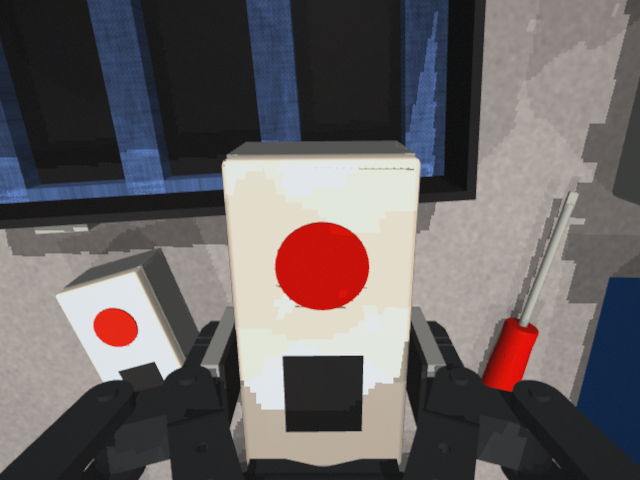

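```bash
python3 - <<'E'
from h import *
c=eyes.get_calibration("wrist"); t,r=tool(); zt=t[2]-.018+.044
for p in [(226,157),(416,157)]: print("boxfree",np.round(onz(c,p,zt),4), np.round(r.inv().apply(onz(c,p,zt)-t),4))
for p in [(298,60),(405,60),(247,20),(146,20),(40,185),(170,181)]: print(p,np.round(onz(c,p,.02),4))
E
```

```text
boxfree [0.5475 0.2415 0.1694] [ 0.0649 -0.0266 -0.0259]
boxfree [0.5988 0.2424 0.1694] [ 0.0649  0.0248 -0.0259]
(298, 60) [0.5588 0.2754 0.02  ]
(405, 60) [0.6204 0.2765 0.02  ]
(247, 20) [0.5302 0.2956 0.02  ]
(146, 20) [0.4737 0.2945 0.02  ]
(40, 185) [0.3961 0.1992 0.02  ]
(170, 181) [0.4783 0.2033 0.02  ]
```

Emit:
arm_command --commands '[{"dx": 0.1, "dy": 0.02, "dz": 0.0, "rx": 0.0, "ry": 0.0, "rz": -0.042, "fingers": 1.0}, {"dx": 0.2, "dy": 0.04, "dz": 0.0, "rx": 0.0, "ry": 0.0, "rz": -0.042, "fingers": 1.0}, {"dx": 0.28, "dy": 0.05, "dz": 0.0, "rx": 0.0, "ry": 0.0, "rz": -0.042, "fingers": 1.0}, {"dx": 0.292, "dy": 0.055, "dz": 0.0, "rx": 0.0, "ry": 0.0, "rz": -0.042, "fingers": 1.0}, {"dx": 0.292, "dy": 0.055, "dz": 0.1, "rx": 0.0, "ry": 0.0, "rz": -0.042, "fingers": 1.0}, {"dx": 0.292, "dy": 0.055, "dz": 0.2, "rx": 0.0, "ry": 0.0, "rz": -0.042, "fingers": 1.0}, {"dx": 0.292, "dy": 0.055, "dz": 0.26, "rx": 0.0, "ry": 0.0, "rz": -0.042, "fingers": 1.0}, {"dx": 0.292, "dy": 0.055, "dz": 0.29, "rx": 0.0, "ry": 0.0, "rz": -0.042, "fingers": 1.0}]'

```text
time_s: 12.68
eef_pos: [0.59, 0.2587, 0.0536]
tool_rot: [-3.139, 0.002, 1.648]
contact_force: [-0.4, -0.4, -3.7]
width: 0.653
finger_force: 46.5
```

```bash
python3 - <<'E'
from h import *
im=eyes.grab_frame("top"); cv2.imwrite("pics/t3.png",im[...,::-1])
t,r=tool(); print(t,r.as_euler("xyz",degrees=True)[2],delta([.590,.265,.025],94.8),monitor.state()["contact_force"])
E
```

```text
[0.58992295 0.2587119  0.05315727] 94.4417361701861 ([0.021, 0.002, 0.094], [-0.002, 0.001, -0.004]) [-1.28755628 -0.41003976 -5.47573897]
```

Emit:
arm_command --commands '[{"dx": 0.02, "dy": 0.0, "dz": 0.0, "rx": 0.0, "ry": 0.0, "rz": 0.0, "fingers": 1.0}, {"dx": 0.02, "dy": 0.0, "dz": 0.03, "rx": 0.0, "ry": 0.0, "rz": 0.0, "fingers": 1.0}, {"dx": 0.02, "dy": 0.0, "dz": 0.05, "rx": 0.0, "ry": 0.0, "rz": 0.0, "fingers": 1.0}, {"dx": 0.02, "dy": 0.0, "dz": 0.07, "rx": 0.0, "ry": 0.0, "rz": 0.0, "fingers": 1.0}, {"dx": 0.02, "dy": 0.0, "dz": 0.085, "rx": 0.0, "ry": 0.0, "rz": 0.0, "fingers": 1.0}, {"dx": 0.02, "dy": 0.0, "dz": 0.085, "rx": 0.0, "ry": 0.0, "rz": 0.0, "fingers": 1.0}]'

```text
time_s: 13.23
eef_pos: [0.5904, 0.2658, 0.0294]
tool_rot: [-3.14, 0.001, 1.649]
contact_force: [-0.5, 1.0, -4.1]
width: 0.644
finger_force: 46.5
```

Emit:
arm_command --commands '[{"dx": 0.0, "dy": 0.0, "dz": 0.014, "rx": 0.0, "ry": 0.0, "rz": 0.0, "fingers": 1.0}, {"dx": 0.0, "dy": 0.0, "dz": 0.014, "rx": 0.0, "ry": 0.0, "rz": 0.0, "fingers": 1.0}, {"dx": 0.0, "dy": 0.0, "dz": 0.014, "rx": 0.0, "ry": 0.0, "rz": 0.0, "fingers": -0.55}, {"dx": 0.0, "dy": 0.0, "dz": 0.014, "rx": 0.0, "ry": 0.0, "rz": 0.0, "fingers": -0.55}, {"dx": 0.0, "dy": 0.0, "dz": 0.014, "rx": 0.0, "ry": 0.0, "rz": 0.0, "fingers": -0.55}, {"dx": 0.0, "dy": 0.0, "dz": 0.014, "rx": 0.0, "ry": 0.0, "rz": 0.0, "fingers": -0.55}]'

```text
time_s: 13.73
eef_pos: [0.5914, 0.2663, 0.0268]
tool_rot: [3.141, -0.0, 1.649]
contact_force: [0.4, -1.1, 0.2]
width: 0.771
finger_force: 0.0
```

Emit:
arm_command --commands '[{"dx": 0.0, "dy": 0.0, "dz": -0.06, "rx": 0.0, "ry": 0.0, "rz": 0.0, "fingers": -0.55}, {"dx": 0.0, "dy": 0.0, "dz": -0.18, "rx": 0.0, "ry": 0.0, "rz": 0.0, "fingers": -0.55}, {"dx": 0.0, "dy": 0.0, "dz": -0.3, "rx": 0.0, "ry": 0.0, "rz": 0.0, "fingers": -0.55}, {"dx": 0.0, "dy": 0.0, "dz": -0.42, "rx": 0.0, "ry": 0.0, "rz": 0.0, "fingers": -0.55}, {"dx": 0.0, "dy": 0.0, "dz": -0.55, "rx": 0.0, "ry": 0.0, "rz": 0.0, "fingers": -1.0}, {"dx": -0.1, "dy": 0.0, "dz": -0.6, "rx": 0.0, "ry": 0.0, "rz": 0.0, "fingers": -1.0}, {"dx": -0.2, "dy": 0.0, "dz": -0.6, "rx": 0.0, "ry": 0.0, "rz": 0.0, "fingers": -1.0}, {"dx": -0.3, "dy": 0.0, "dz": -0.6, "rx": 0.0, "ry": 0.0, "rz": 0.0, "fingers": -1.0}]'

```text
time_s: 14.4
eef_pos: [0.5988, 0.1758, 0.2083]
tool_rot: [3.138, -0.001, 1.65]
contact_force: [0.8, -0.1, -1.0]
width: 1.0
finger_force: 0.0
```

```bash
python3 - <<'E'
from h import *
im=eyes.grab_frame("top"); cv2.imwrite("pics/t4.png",im[...,::-1]); w=eyes.grab_frame("wrist"); cv2.imwrite("pics/w5.png",w[...,::-1])
print(lids(im,eyes.get_calibration("top"),190)); print(lids(w,eyes.get_calibration("wrist"),170))
t,r=tool(); print(t,delta([.451,.094,.15],108))
E
```

```text
[([451.0, 94.0], [54.0, 108.0], 108.0), ([642.0, -84.0], [54.0, 108.0], 98.3)]
[([450.0, 94.0], [58.0, 117.0], 107.9)]
[0.59915025 0.16956136 0.20769691] ([-0.216, -0.511, 0.192], [0.001, 0.001, -0.155])
```

View pics/w5.png

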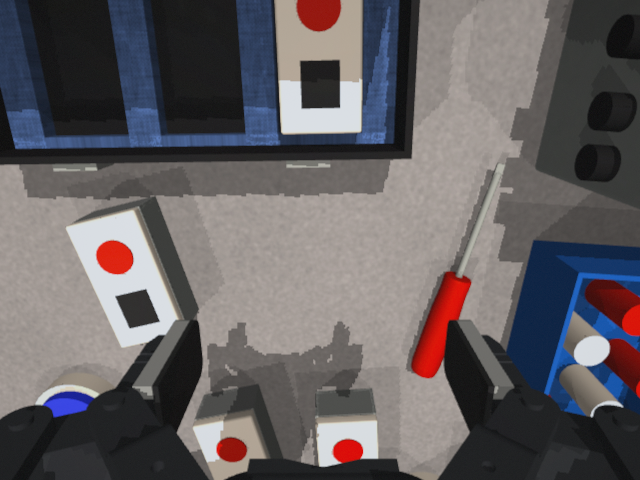

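B sits level in pocket 1 at about (320,70). C is unmoved at (130,270) and is next.

Emit:
arm_command --commands '[{"dx": -0.05, "dy": -0.12, "dz": 0.0, "rx": 0.0, "ry": 0.0, "rz": -0.05, "fingers": -1.0}, {"dx": -0.1, "dy": -0.24, "dz": 0.05, "rx": 0.0, "ry": 0.0, "rz": -0.1, "fingers": -1.0}, {"dx": -0.15, "dy": -0.36, "dz": 0.1, "rx": 0.0, "ry": 0.0, "rz": -0.155, "fingers": -1.0}, {"dx": -0.2, "dy": -0.48, "dz": 0.15, "rx": 0.0, "ry": 0.0, "rz": -0.155, "fingers": -1.0}, {"dx": -0.216, "dy": -0.511, "dz": 0.19, "rx": 0.0, "ry": 0.0, "rz": -0.155, "fingers": -1.0}, {"dx": -0.216, "dy": -0.511, "dz": 0.19, "rx": 0.0, "ry": 0.0, "rz": -0.155, "fingers": -1.0}, {"dx": -0.216, "dy": -0.511, "dz": 0.19, "rx": 0.0, "ry": 0.0, "rz": -0.155, "fingers": -1.0}]'

```text
time_s: 15.08
eef_pos: [0.4502, 0.1003, 0.1497]
tool_rot: [3.141, -0.001, 1.892]
contact_force: [0.4, 1.2, -0.8]
width: 0.997
finger_force: 0.0
```

```bash
python3 - <<'E'
from h import *
w=eyes.grab_frame("wrist"); print(lids(w,eyes.get_calibration("wrist"),170))
t,r=tool(); print(t,delta([.451,.094,.017],108))
E
```

```text
[([451.0, 95.0], [55.0, 108.0], 108.1)]
[0.45128229 0.10067567 0.15024158] ([-0.021, -0.009, 0.444], [0.001, -0.0, 0.005])
```

Emit:
arm_command --commands '[{"dx": -0.015, "dy": -0.009, "dz": 0.13, "rx": 0.0, "ry": 0.0, "rz": 0.005, "fingers": -1.0}, {"dx": -0.015, "dy": -0.009, "dz": 0.26, "rx": 0.0, "ry": 0.0, "rz": 0.005, "fingers": -1.0}, {"dx": -0.015, "dy": -0.009, "dz": 0.37, "rx": 0.0, "ry": 0.0, "rz": 0.005, "fingers": -1.0}, {"dx": -0.015, "dy": -0.009, "dz": 0.43, "rx": 0.0, "ry": 0.0, "rz": 0.005, "fingers": -1.0}, {"dx": -0.015, "dy": -0.009, "dz": 0.441, "rx": 0.0, "ry": 0.0, "rz": 0.005, "fingers": -1.0}, {"dx": -0.015, "dy": -0.009, "dz": 0.441, "rx": 0.0, "ry": 0.0, "rz": 0.005, "fingers": 1.0}, {"dx": -0.015, "dy": -0.009, "dz": 0.441, "rx": 0.0, "ry": 0.0, "rz": 0.005, "fingers": 1.0}, {"dx": -0.015, "dy": -0.009, "dz": 0.441, "rx": 0.0, "ry": 0.0, "rz": 0.005, "fingers": 1.0}]' --force 40

```text
time_s: 15.8
eef_pos: [0.4508, 0.0953, 0.0186]
tool_rot: [3.139, -0.0, 1.885]
contact_force: [-0.5, 0.1, -2.5]
width: 0.646
finger_force: 43.0
```

Emit:
arm_command --commands '[{"dx": 0.0, "dy": 0.0, "dz": 0.0, "rx": 0.0, "ry": 0.0, "rz": 0.0, "fingers": 1.0}, {"dx": 0.0, "dy": 0.0, "dz": 0.0, "rx": 0.0, "ry": 0.0, "rz": 0.0, "fingers": 1.0}, {"dx": 0.0, "dy": 0.0, "dz": 0.0, "rx": 0.0, "ry": 0.0, "rz": 0.0, "fingers": 1.0}]'

```text
time_s: 16.05
eef_pos: [0.4508, 0.0954, 0.0185]
tool_rot: [3.138, -0.001, 1.885]
contact_force: [1.0, -1.1, 7.3]
width: 0.649
finger_force: 44.3
```

Emit:
arm_command --commands '[{"dx": 0.0, "dy": 0.0, "dz": -0.1, "rx": 0.0, "ry": 0.0, "rz": 0.0, "fingers": 1.0}, {"dx": 0.0, "dy": 0.0, "dz": -0.23, "rx": 0.0, "ry": 0.0, "rz": 0.0, "fingers": 1.0}, {"dx": 0.0, "dy": 0.0, "dz": -0.35, "rx": 0.0, "ry": 0.0, "rz": 0.05, "fingers": 1.0}, {"dx": 0.0, "dy": 0.0, "dz": -0.41, "rx": 0.0, "ry": 0.0, "rz": 0.1, "fingers": 1.0}, {"dx": 0.1, "dy": 0.0, "dz": -0.41, "rx": 0.0, "ry": 0.0, "rz": 0.14, "fingers": 1.0}, {"dx": 0.2, "dy": 0.0, "dz": -0.41, "rx": 0.0, "ry": 0.0, "rz": 0.14, "fingers": 1.0}, {"dx": 0.3, "dy": 0.0, "dz": -0.41, "rx": 0.0, "ry": 0.0, "rz": 0.14, "fingers": 1.0}, {"dx": 0.3, "dy": 0.0, "dz": -0.41, "rx": 0.0, "ry": 0.0, "rz": 0.14, "fingers": 1.0}]'

```text
time_s: 16.72
eef_pos: [0.419, 0.186, 0.1404]
tool_rot: [-3.141, -0.003, 1.671]
contact_force: [1.1, 1.1, -3.2]
width: 0.647
finger_force: 47.0
```

```bash
python3 - <<'E'
from h import *
w=eyes.grab_frame("wrist"); c=eyes.get_calibration("wrist"); cv2.imwrite("pics/w6.png",w[...,::-1])
# dark pocket extents along image row 40
t,r=tool(); print(t,r.as_euler("xyz",degrees=True)[2],delta([.413,.2596,.14],95.3))
a=w.astype(int); bl=(a[...,2]-a[...,0]>15)
for row in (20,60,100): 
    ed=np.flatnonzero(np.diff(bl[row].astype(int))); print(row,[(int(e),np.round(onz(c,(e+.5,row),.02)[:2],3).tolist()) for e in ed][:14])
E
```

```text
[0.41991232 0.18313264 0.14021524] 95.66881399976052 ([0.256, 0.002, 0.001], [-0.0, -0.001, 0.004])
20 [(226, [0.355, 0.296]), (272, [0.38, 0.299]), (381, [0.44, 0.304]), (428, [0.466, 0.307]), (532, [0.523, 0.313]), (587, [0.553, 0.316])]
60 [(228, [0.356, 0.276]), (273, [0.382, 0.278]), (379, [0.442, 0.284]), (425, [0.468, 0.287]), (525, [0.524, 0.292]), (579, [0.555, 0.295])]
100 [(230, [0.358, 0.254]), (274, [0.384, 0.256]), (377, [0.444, 0.262]), (422, [0.47, 0.265]), (519, [0.526, 0.271]), (572, [0.557, 0.274])]
```

View pics/w6.png

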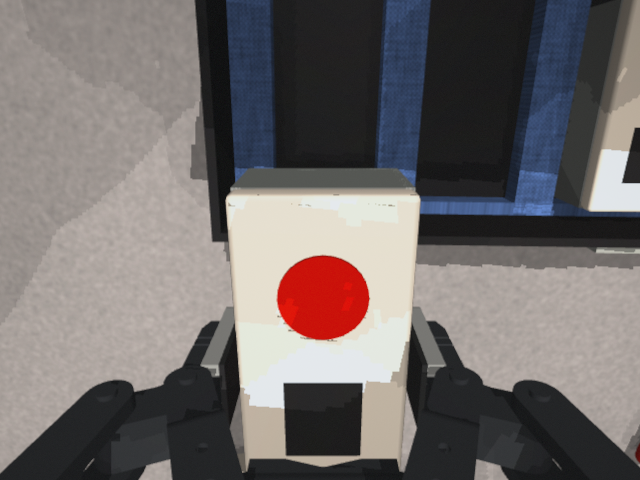

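Emit:
arm_command --commands '[{"dx": 0.1, "dy": 0.0, "dz": 0.0, "rx": 0.0, "ry": 0.0, "rz": 0.004, "fingers": 1.0}, {"dx": 0.19, "dy": 0.004, "dz": 0.0, "rx": 0.0, "ry": 0.0, "rz": 0.004, "fingers": 1.0}, {"dx": 0.25, "dy": 0.004, "dz": 0.0, "rx": 0.0, "ry": 0.0, "rz": 0.004, "fingers": 1.0}, {"dx": 0.25, "dy": 0.004, "dz": 0.05, "rx": 0.0, "ry": 0.0, "rz": 0.004, "fingers": 1.0}, {"dx": 0.25, "dy": 0.004, "dz": 0.15, "rx": 0.0, "ry": 0.0, "rz": 0.004, "fingers": 1.0}, {"dx": 0.25, "dy": 0.004, "dz": 0.24, "rx": 0.0, "ry": 0.0, "rz": 0.004, "fingers": 1.0}, {"dx": 0.25, "dy": 0.004, "dz": 0.29, "rx": 0.0, "ry": 0.0, "rz": 0.004, "fingers": 1.0}, {"dx": 0.25, "dy": 0.004, "dz": 0.29, "rx": 0.0, "ry": 0.0, "rz": 0.004, "fingers": 1.0}]'

```text
time_s: 17.43
eef_pos: [0.4136, 0.2529, 0.05]
tool_rot: [-3.137, 0.004, 1.658]
contact_force: [-1.1, -1.3, -3.8]
width: 0.646
finger_force: 47.0
```

```bash
python3 - <<'E'
from h import *
w=eyes.grab_frame("top")
t,r=tool(); print(t,r.as_euler("xyz",degrees=True)[2],delta([.4135,.2600,.025],95.3))
E
```

```text
[0.41469332 0.25360715 0.05187614] 94.97250482081732 ([0.022, -0.002, 0.09], [-0.002, 0.002, -0.004])
```

Emit:
arm_command --commands '[{"dx": 0.022, "dy": -0.002, "dz": 0.0, "rx": 0.0, "ry": 0.0, "rz": -0.004, "fingers": 1.0}, {"dx": 0.022, "dy": -0.002, "dz": 0.03, "rx": 0.0, "ry": 0.0, "rz": -0.004, "fingers": 1.0}, {"dx": 0.022, "dy": -0.002, "dz": 0.05, "rx": 0.0, "ry": 0.0, "rz": -0.004, "fingers": 1.0}, {"dx": 0.022, "dy": -0.002, "dz": 0.07, "rx": 0.0, "ry": 0.0, "rz": -0.004, "fingers": 1.0}, {"dx": 0.022, "dy": -0.002, "dz": 0.085, "rx": 0.0, "ry": 0.0, "rz": -0.004, "fingers": 1.0}, {"dx": 0.022, "dy": -0.002, "dz": 0.085, "rx": 0.0, "ry": 0.0, "rz": -0.004, "fingers": 1.0}]'

```text
time_s: 17.98
eef_pos: [0.4137, 0.2612, 0.0265]
tool_rot: [-3.14, 0.001, 1.665]
contact_force: [0.1, -0.1, -3.9]
width: 0.647
finger_force: 46.9
```

```bash
python3 - <<'E'
from h import *
t,r=tool(); print(t,r.as_euler("xyz",degrees=True)[2],delta([.4135,.2600,.024],95.3),monitor.state()["contact_force"])
E
```

```text
[0.41374653 0.2611832  0.02648117] 95.37097371929387 ([-0.004, -0.001, 0.008], [-0.001, 0.001, 0.001]) [ 0.05182678 -0.05706374 -3.93495445]
```

Emit:
arm_command --commands '[{"dx": 0.0, "dy": 0.0, "dz": 0.006, "rx": 0.0, "ry": 0.0, "rz": 0.0, "fingers": 1.0}, {"dx": 0.0, "dy": 0.0, "dz": 0.006, "rx": 0.0, "ry": 0.0, "rz": 0.0, "fingers": 1.0}, {"dx": 0.0, "dy": 0.0, "dz": 0.006, "rx": 0.0, "ry": 0.0, "rz": 0.0, "fingers": -0.55}, {"dx": 0.0, "dy": 0.0, "dz": 0.006, "rx": 0.0, "ry": 0.0, "rz": 0.0, "fingers": -0.55}, {"dx": 0.0, "dy": 0.0, "dz": 0.006, "rx": 0.0, "ry": 0.0, "rz": 0.0, "fingers": -0.55}, {"dx": 0.0, "dy": 0.0, "dz": 0.006, "rx": 0.0, "ry": 0.0, "rz": 0.0, "fingers": -0.55}]'

```text
time_s: 18.48
eef_pos: [0.4146, 0.2619, 0.026]
tool_rot: [3.141, -0.001, 1.665]
contact_force: [0.1, 0.5, 0.8]
width: 0.777
finger_force: 0.0
```

Emit:
arm_command --commands '[{"dx": 0.0, "dy": 0.0, "dz": -0.06, "rx": 0.0, "ry": 0.0, "rz": 0.0, "fingers": -0.55}, {"dx": 0.0, "dy": 0.0, "dz": -0.18, "rx": 0.0, "ry": 0.0, "rz": 0.0, "fingers": -0.55}, {"dx": 0.0, "dy": 0.0, "dz": -0.3, "rx": 0.0, "ry": 0.0, "rz": 0.0, "fingers": -0.55}, {"dx": 0.0, "dy": 0.0, "dz": -0.42, "rx": 0.0, "ry": 0.0, "rz": 0.0, "fingers": -0.55}, {"dx": -0.1, "dy": 0.05, "dz": -0.5, "rx": 0.0, "ry": 0.0, "rz": 0.0, "fingers": -1.0}, {"dx": -0.22, "dy": 0.08, "dz": -0.5, "rx": 0.0, "ry": 0.0, "rz": 0.0, "fingers": -1.0}, {"dx": -0.34, "dy": 0.12, "dz": -0.5, "rx": 0.0, "ry": 0.0, "rz": 0.0, "fingers": -1.0}, {"dx": -0.46, "dy": 0.16, "dz": -0.5, "rx": 0.0, "ry": 0.0, "rz": 0.0, "fingers": -1.0}]'

```text
time_s: 19.15
eef_pos: [0.4756, 0.1276, 0.1766]
tool_rot: [3.14, -0.002, 1.666]
contact_force: [0.5, -0.1, 0.2]
width: 1.003
finger_force: 0.0
```

```bash
python3 - <<'E'
from h import *
w=eyes.grab_frame("wrist"); im=eyes.grab_frame("top"); cv2.imwrite("pics/t5.png",im[...,::-1])
print(lids(im,eyes.get_calibration("top"),190)); print(lids(w,eyes.get_calibration("wrist"),170))
t,r=tool(); print(t,delta([.540,-.090,.15],107))
E
```

```text
[([540.0, -89.0], [54.0, 108.0], 107.0), ([642.0, -84.0], [54.0, 108.0], 98.1)]
[]
[0.47723345 0.12261852 0.17644711] ([-0.724, 0.148, 0.089], [0.001, 0.0, -0.135])
```

Emit:
arm_command --commands '[{"dx": -0.12, "dy": 0.03, "dz": 0.01, "rx": 0.0, "ry": 0.0, "rz": -0.06, "fingers": -1.0}, {"dx": -0.26, "dy": 0.06, "dz": 0.02, "rx": 0.0, "ry": 0.0, "rz": -0.135, "fingers": -1.0}, {"dx": -0.39, "dy": 0.09, "dz": 0.04, "rx": 0.0, "ry": 0.0, "rz": -0.135, "fingers": -1.0}, {"dx": -0.52, "dy": 0.12, "dz": 0.06, "rx": 0.0, "ry": 0.0, "rz": -0.135, "fingers": -1.0}, {"dx": -0.65, "dy": 0.14, "dz": 0.08, "rx": 0.0, "ry": 0.0, "rz": -0.135, "fingers": -1.0}, {"dx": -0.72, "dy": 0.148, "dz": 0.089, "rx": 0.0, "ry": 0.0, "rz": -0.135, "fingers": -1.0}, {"dx": -0.72, "dy": 0.148, "dz": 0.089, "rx": 0.0, "ry": 0.0, "rz": -0.135, "fingers": -1.0}, {"dx": -0.72, "dy": 0.148, "dz": 0.089, "rx": 0.0, "ry": 0.0, "rz": -0.135, "fingers": -1.0}]'

```text
time_s: 19.92
eef_pos: [0.5392, -0.084, 0.1488]
tool_rot: [-3.141, 0.001, 1.873]
contact_force: [-0.4, 0.1, 0.1]
width: 0.998
finger_force: 0.0
```

```bash
python3 - <<'E'
from h import *
w=eyes.grab_frame("wrist"); print(lids(w,eyes.get_calibration("wrist"),170))
t,r=tool(); print(t,delta([.540,-.090,.0185],107))
E
```

```text
[([641.0, -81.0], [54.0, 108.0], 97.8), ([539.0, -86.0], [54.0, 108.0], 107.3)]
[ 0.53937719 -0.08216831  0.14881841] ([-0.026, -0.006, 0.434], [-0.0, -0.0, 0.005])
```

Emit:
arm_command --commands '[{"dx": -0.016, "dy": -0.004, "dz": 0.13, "rx": 0.0, "ry": 0.0, "rz": 0.003, "fingers": -1.0}, {"dx": -0.016, "dy": -0.004, "dz": 0.26, "rx": 0.0, "ry": 0.0, "rz": 0.003, "fingers": -1.0}, {"dx": -0.016, "dy": -0.004, "dz": 0.37, "rx": 0.0, "ry": 0.0, "rz": 0.003, "fingers": -1.0}, {"dx": -0.016, "dy": -0.004, "dz": 0.43, "rx": 0.0, "ry": 0.0, "rz": 0.003, "fingers": -1.0}, {"dx": -0.016, "dy": -0.004, "dz": 0.434, "rx": 0.0, "ry": 0.0, "rz": 0.003, "fingers": -1.0}, {"dx": -0.016, "dy": -0.004, "dz": 0.434, "rx": 0.0, "ry": 0.0, "rz": 0.003, "fingers": 1.0}, {"dx": -0.016, "dy": -0.004, "dz": 0.434, "rx": 0.0, "ry": 0.0, "rz": 0.003, "fingers": 1.0}, {"dx": -0.016, "dy": -0.004, "dz": 0.434, "rx": 0.0, "ry": 0.0, "rz": 0.003, "fingers": 1.0}]' --force 40

```text
time_s: 20.63
eef_pos: [0.5411, -0.0866, 0.0206]
tool_rot: [3.139, 0.0, 1.873]
contact_force: [0.0, 0.6, -1.3]
width: 0.645
finger_force: 42.6
```

Emit:
arm_command --commands '[{"dx": 0.0, "dy": 0.0, "dz": 0.0, "rx": 0.0, "ry": 0.0, "rz": 0.0, "fingers": 1.0}, {"dx": 0.0, "dy": 0.0, "dz": 0.0, "rx": 0.0, "ry": 0.0, "rz": 0.0, "fingers": 1.0}, {"dx": 0.0, "dy": 0.0, "dz": 0.0, "rx": 0.0, "ry": 0.0, "rz": 0.0, "fingers": 1.0}]'

```text
time_s: 20.88
eef_pos: [0.5411, -0.0865, 0.0206]
tool_rot: [3.139, -0.0, 1.873]
contact_force: [-2.1, 1.6, 9.5]
width: 0.643
finger_force: 43.7
```

```bash
python3 - <<'E'
from h import *
t,r=tool(); print(t,r.as_euler("xyz",degrees=True)[2],monitor.state()["width"],delta([.515,.16,.14],95.3))
E
```

```text
[ 0.54106545 -0.08652421  0.02056847] 107.29225674559902 0.6425549122258949 ([0.811, 0.162, -0.397], [0.002, -0.0, 0.133])
```

Emit:
arm_command --commands '[{"dx": 0.0, "dy": 0.0, "dz": -0.1, "rx": 0.0, "ry": 0.0, "rz": 0.0, "fingers": 1.0}, {"dx": 0.0, "dy": 0.0, "dz": -0.23, "rx": 0.0, "ry": 0.0, "rz": 0.0, "fingers": 1.0}, {"dx": 0.04, "dy": 0.0, "dz": -0.35, "rx": 0.0, "ry": 0.0, "rz": 0.0, "fingers": 1.0}, {"dx": 0.15, "dy": 0.03, "dz": -0.397, "rx": 0.0, "ry": 0.0, "rz": 0.05, "fingers": 1.0}, {"dx": 0.28, "dy": 0.06, "dz": -0.397, "rx": 0.0, "ry": 0.0, "rz": 0.1, "fingers": 1.0}, {"dx": 0.41, "dy": 0.09, "dz": -0.397, "rx": 0.0, "ry": 0.0, "rz": 0.133, "fingers": 1.0}, {"dx": 0.54, "dy": 0.12, "dz": -0.397, "rx": 0.0, "ry": 0.0, "rz": 0.133, "fingers": 1.0}, {"dx": 0.67, "dy": 0.14, "dz": -0.397, "rx": 0.0, "ry": 0.0, "rz": 0.133, "fingers": 1.0}]'

```text
time_s: 21.55
eef_pos: [0.5201, 0.1197, 0.1389]
tool_rot: [3.14, -0.002, 1.663]
contact_force: [0.9, 0.4, -2.7]
width: 0.646
finger_force: 45.5
```

Emit:
arm_command --commands '[{"dx": 0.1, "dy": 0.0, "dz": 0.0, "rx": 0.0, "ry": 0.0, "rz": 0.0, "fingers": 1.0}, {"dx": 0.13, "dy": 0.0, "dz": 0.0, "rx": 0.0, "ry": 0.0, "rz": 0.0, "fingers": 1.0}, {"dx": 0.13, "dy": 0.0, "dz": 0.0, "rx": 0.0, "ry": 0.0, "rz": 0.0, "fingers": 1.0}]'

```text
time_s: 21.8
eef_pos: [0.516, 0.16, 0.1383]
tool_rot: [3.141, -0.001, 1.669]
contact_force: [0.3, 0.1, -2.6]
width: 0.648
finger_force: 45.5
```

```bash
python3 - <<'E'
from h import *
w=eyes.grab_frame("wrist"); c=eyes.get_calibration("wrist"); cv2.imwrite("pics/w7.png",w[...,::-1])
t,r=tool(); print(t,r.as_euler("xyz",degrees=True)[2],delta([.5010,.2685,.14],95.3))
a=w.astype(int); bl=(a[...,2]-a[...,0]>15)
for row in (20,60): 
    ed=np.flatnonzero(np.diff(bl[row].astype(int))); print(row,[(int(e),np.round(onz(c,(e+.5,row),.02)[:2],3).tolist()) for e in ed][:14])
E
```

```text
[0.51645181 0.15736916 0.13828282] 95.4387993642285 ([0.374, -0.016, -0.006], [0.0, -0.0, 0.002])
20 [(53, [0.358, 0.261]), (79, [0.372, 0.262]), (213, [0.445, 0.269]), (260, [0.471, 0.272]), (370, [0.531, 0.278]), (417, [0.557, 0.28]), (552, [0.63, 0.287]), (577, [0.644, 0.289])]
60 [(59, [0.359, 0.241]), (86, [0.374, 0.242]), (215, [0.446, 0.249]), (261, [0.472, 0.252]), (368, [0.532, 0.257]), (414, [0.558, 0.26]), (544, [0.631, 0.267]), (570, [0.646, 0.268])]
```

View pics/w7.png

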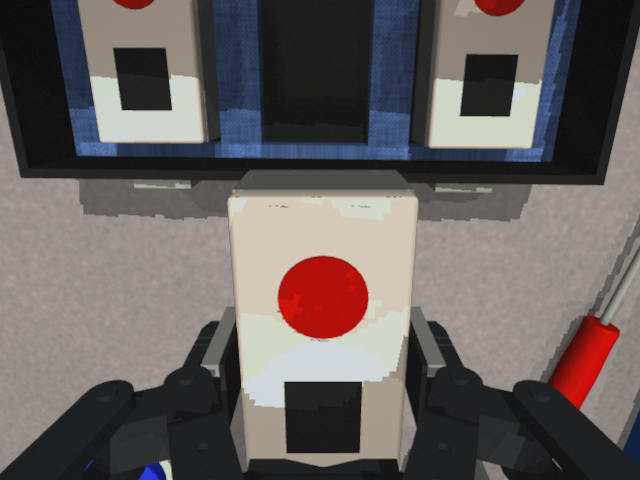

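B and C are seated left and right, and pocket 2 is free at (315,70). I'll place D there.

Emit:
arm_command --commands '[{"dx": 0.12, "dy": -0.005, "dz": 0.0, "rx": 0.0, "ry": 0.0, "rz": 0.002, "fingers": 1.0}, {"dx": 0.24, "dy": -0.01, "dz": 0.0, "rx": 0.0, "ry": 0.0, "rz": 0.002, "fingers": 1.0}, {"dx": 0.34, "dy": -0.015, "dz": 0.0, "rx": 0.0, "ry": 0.0, "rz": 0.002, "fingers": 1.0}, {"dx": 0.365, "dy": -0.015, "dz": 0.05, "rx": 0.0, "ry": 0.0, "rz": 0.002, "fingers": 1.0}, {"dx": 0.368, "dy": -0.015, "dz": 0.15, "rx": 0.0, "ry": 0.0, "rz": 0.002, "fingers": 1.0}, {"dx": 0.368, "dy": -0.015, "dz": 0.24, "rx": 0.0, "ry": 0.0, "rz": 0.002, "fingers": 1.0}, {"dx": 0.368, "dy": -0.015, "dz": 0.275, "rx": 0.0, "ry": 0.0, "rz": 0.002, "fingers": 1.0}, {"dx": 0.368, "dy": -0.015, "dz": 0.275, "rx": 0.0, "ry": 0.0, "rz": 0.002, "fingers": 1.0}]'

```text
time_s: 22.52
eef_pos: [0.5011, 0.2632, 0.0535]
tool_rot: [-3.139, 0.003, 1.658]
contact_force: [-0.7, -0.4, -3.1]
width: 0.643
finger_force: 45.4
```

```bash
python3 - <<'E'
from h import *
eyes.grab_frame("top")
t,r=tool(); print(t,r.as_euler("xyz",degrees=True)[2],delta([.5012,.2685,.027],95.3))
E
```

```text
[0.50223029 0.26381516 0.05526501] 94.96984382295454 ([0.016, -0.002, 0.094], [-0.001, 0.001, -0.004])
```

Emit:
arm_command --commands '[{"dx": 0.016, "dy": -0.002, "dz": 0.0, "rx": 0.0, "ry": 0.0, "rz": -0.004, "fingers": 1.0}, {"dx": 0.016, "dy": -0.002, "dz": 0.03, "rx": 0.0, "ry": 0.0, "rz": -0.004, "fingers": 1.0}, {"dx": 0.016, "dy": -0.002, "dz": 0.06, "rx": 0.0, "ry": 0.0, "rz": -0.004, "fingers": 1.0}, {"dx": 0.016, "dy": -0.002, "dz": 0.08, "rx": 0.0, "ry": 0.0, "rz": -0.004, "fingers": 1.0}, {"dx": 0.016, "dy": -0.002, "dz": 0.092, "rx": 0.0, "ry": 0.0, "rz": -0.004, "fingers": 1.0}, {"dx": 0.016, "dy": -0.002, "dz": 0.092, "rx": 0.0, "ry": 0.0, "rz": -0.004, "fingers": 1.0}]'

```text
time_s: 23.07
eef_pos: [0.5004, 0.27, 0.0267]
tool_rot: [-3.14, 0.001, 1.666]
contact_force: [-0.0, -0.1, -2.2]
width: 0.646
finger_force: 45.4
```

```bash
python3 - <<'E'
from h import *
t,r=tool(); print(t,delta([.5012,.2685,.026],95.3),monitor.state()["contact_force"])
E
```

```text
[0.50040411 0.269989   0.02674825] ([-0.005, 0.002, 0.002], [-0.001, 0.001, 0.002]) [-0.00623159 -0.12281653 -2.16714176]
```

Emit:
arm_command --commands '[{"dx": 0.0, "dy": 0.0, "dz": 0.004, "rx": 0.0, "ry": 0.0, "rz": 0.0, "fingers": 1.0}, {"dx": 0.0, "dy": 0.0, "dz": 0.004, "rx": 0.0, "ry": 0.0, "rz": 0.0, "fingers": -0.55}, {"dx": 0.0, "dy": 0.0, "dz": 0.004, "rx": 0.0, "ry": 0.0, "rz": 0.0, "fingers": -0.55}, {"dx": 0.0, "dy": 0.0, "dz": 0.004, "rx": 0.0, "ry": 0.0, "rz": 0.0, "fingers": -0.55}, {"dx": 0.0, "dy": 0.0, "dz": 0.004, "rx": 0.0, "ry": 0.0, "rz": 0.0, "fingers": -0.55}]'

```text
time_s: 23.48
eef_pos: [0.5013, 0.2706, 0.0269]
tool_rot: [3.141, -0.0, 1.666]
contact_force: [-0.0, 0.2, 0.0]
width: 0.773
finger_force: 0.0
```

Emit:
arm_command --commands '[{"dx": 0.0, "dy": 0.0, "dz": -0.06, "rx": 0.0, "ry": 0.0, "rz": 0.0, "fingers": -0.55}, {"dx": 0.0, "dy": 0.0, "dz": -0.18, "rx": 0.0, "ry": 0.0, "rz": 0.0, "fingers": -0.55}, {"dx": 0.0, "dy": 0.0, "dz": -0.3, "rx": 0.0, "ry": 0.0, "rz": 0.0, "fingers": -0.55}, {"dx": 0.0, "dy": 0.0, "dz": -0.42, "rx": 0.0, "ry": 0.0, "rz": 0.0, "fingers": -0.55}, {"dx": -0.1, "dy": 0.05, "dz": -0.5, "rx": 0.0, "ry": 0.0, "rz": 0.0, "fingers": -1.0}, {"dx": -0.22, "dy": 0.1, "dz": -0.5, "rx": 0.0, "ry": 0.0, "rz": 0.0, "fingers": -1.0}, {"dx": -0.34, "dy": 0.14, "dz": -0.5, "rx": 0.0, "ry": 0.0, "rz": 0.0, "fingers": -1.0}, {"dx": -0.46, "dy": 0.18, "dz": -0.5, "rx": 0.0, "ry": 0.0, "rz": 0.0, "fingers": -1.0}]'

```text
time_s: 24.15
eef_pos: [0.5687, 0.1371, 0.1776]
tool_rot: [3.14, -0.001, 1.667]
contact_force: [1.4, 0.3, -0.3]
width: 0.999
finger_force: 0.0
```

```bash
python3 - <<'E'
from h import *
im=eyes.grab_frame("top"); cv2.imwrite("pics/t6.png",im[...,::-1])
ct=eyes.get_calibration("top"); print(lids(im,ct,190),lids(im,ct,140))
t,r=tool(); print(t,delta([.642,-.084,.15],98))
E
```

```text
[([642.0, -84.0], [54.0, 108.0], 98.3)] []
[0.57109832 0.12760385 0.17790922] ([-0.723, 0.174, 0.096], [0.002, 0.002, -0.033])
```

```bash
python3 - <<'E'
from h import *
ct=eyes.get_calibration("top"); cs=eyes.get_calibration("scene")
for f,c in (("top0",ct),("scene0",cs)):
    a=cv2.imread(f"pics/{f}.png"); h=cv2.cvtColor(a,cv2.COLOR_BGR2HSV); m=cv2.inRange(h,(0,170,90),(6,255,255))|cv2.inRange(h,(174,170,90),(179,255,255))
    n,l,st,ce=cv2.connectedComponentsWithStats(m)
    for i in range(1,n):
        if st[i,4]>200: print(f,st[i],np.round(ce[i]), np.round(onz(c,ce[i],.06),3))
E
```

```text
top0 [386 175  24  24 441] [397. 186.] [ 0.729 -0.165  0.06 ]
top0 [302 182  34  15 264] [319. 189.] [0.698 0.054 0.06 ]
top0 [ 11 220  28  24 424] [ 23. 232.] [0.488 0.848 0.06 ]
scene0 [620 194  20  30 470] [631. 209.] [0.115 0.789 0.06 ]
scene0 [200 258  27  34 745] [213. 275.] [ 0.73  -0.162  0.06 ]
scene0 [285 296  40  22 373] [304. 306.] [0.756 0.075 0.06 ]
scene0 [292 336  14  24 218] [299. 346.] [0.864 0.107 0.06 ]
```

Emit:
arm_command --commands '[{"dx": -0.12, "dy": 0.03, "dz": 0.0, "rx": 0.0, "ry": 0.0, "rz": -0.033, "fingers": -1.0}, {"dx": -0.25, "dy": 0.06, "dz": 0.0, "rx": 0.0, "ry": 0.0, "rz": -0.033, "fingers": -1.0}, {"dx": -0.38, "dy": 0.1, "dz": 0.0, "rx": 0.0, "ry": 0.0, "rz": -0.033, "fingers": -1.0}, {"dx": -0.5, "dy": 0.13, "dz": 0.0, "rx": 0.0, "ry": 0.0, "rz": -0.033, "fingers": -1.0}, {"dx": -0.6, "dy": 0.17, "dz": 0.0, "rx": 0.0, "ry": 0.0, "rz": -0.033, "fingers": -1.0}, {"dx": -0.66, "dy": 0.17, "dz": 0.05, "rx": 0.0, "ry": 0.0, "rz": -0.033, "fingers": -1.0}, {"dx": -0.66, "dy": 0.17, "dz": 0.05, "rx": 0.0, "ry": 0.0, "rz": -0.033, "fingers": -1.0}, {"dx": -0.66, "dy": 0.17, "dz": 0.05, "rx": 0.0, "ry": 0.0, "rz": -0.033, "fingers": -1.0}]'

```text
time_s: 24.87
eef_pos: [0.637, -0.0554, 0.161]
tool_rot: [-3.14, 0.0, 1.715]
contact_force: [0.0, 1.0, 0.8]
width: 1.0
finger_force: 0.0
```

```bash
python3 - <<'E'
from h import *
w=eyes.grab_frame("wrist"); print(lids(w,eyes.get_calibration("wrist"),170))
t,r=tool(); print(t,delta([.640,-.069,.0195],98))
E
```

```text
[([642.0, -81.0], [54.0, 108.0], 97.8)]
[ 0.63733833 -0.05376758  0.16141772] ([-0.052, 0.002, 0.473], [-0.0, -0.0, 0.004])
```

Emit:
arm_command --commands '[{"dx": -0.05, "dy": 0.002, "dz": 0.12, "rx": 0.0, "ry": 0.0, "rz": 0.003, "fingers": -1.0}, {"dx": -0.05, "dy": 0.002, "dz": 0.25, "rx": 0.0, "ry": 0.0, "rz": 0.003, "fingers": -1.0}, {"dx": -0.05, "dy": 0.002, "dz": 0.38, "rx": 0.0, "ry": 0.0, "rz": 0.003, "fingers": -1.0}, {"dx": -0.05, "dy": 0.002, "dz": 0.45, "rx": 0.0, "ry": 0.0, "rz": 0.003, "fingers": -1.0}, {"dx": -0.05, "dy": 0.002, "dz": 0.472, "rx": 0.0, "ry": 0.0, "rz": 0.003, "fingers": -1.0}, {"dx": -0.05, "dy": 0.002, "dz": 0.472, "rx": 0.0, "ry": 0.0, "rz": 0.003, "fingers": 1.0}, {"dx": -0.05, "dy": 0.002, "dz": 0.472, "rx": 0.0, "ry": 0.0, "rz": 0.003, "fingers": 1.0}, {"dx": -0.05, "dy": 0.002, "dz": 0.472, "rx": 0.0, "ry": 0.0, "rz": 0.003, "fingers": 1.0}]' --force 50

```text
time_s: 25.58
eef_pos: [0.6417, -0.0684, 0.0224]
tool_rot: [3.139, 0.0, 1.714]
contact_force: [-0.5, 0.4, -1.0]
width: 0.646
finger_force: 53.6
```

Emit:
arm_command --commands '[{"dx": 0.0, "dy": 0.0, "dz": 0.0, "rx": 0.0, "ry": 0.0, "rz": 0.0, "fingers": 1.0}, {"dx": 0.0, "dy": 0.0, "dz": 0.0, "rx": 0.0, "ry": 0.0, "rz": 0.0, "fingers": 1.0}, {"dx": 0.0, "dy": 0.0, "dz": 0.0, "rx": 0.0, "ry": 0.0, "rz": 0.0, "fingers": 1.0}]'

```text
time_s: 25.83
eef_pos: [0.6417, -0.0684, 0.0223]
tool_rot: [3.138, -0.0, 1.714]
contact_force: [-1.1, 1.5, 6.7]
width: 0.646
finger_force: 54.7
```

```bash
python3 - <<'E'
from h import *
t,r=tool(); s=monitor.state(); print(t,r.as_euler("xyz",degrees=True)[2],s["width"],s["finger_force"])
# rack
E=R.from_euler("xyz",[180,-18,-8.4],degrees=True); D=R.from_euler("xyz",[0,-18,-8.4],degrees=True)
c=np.array([.507,-.3655,.075])
off=r.inv().apply(np.array([.642,-.083,t[2]])-t)[0]; print("off",off)
def tcp(bx,by,h): # box centre bx,by on deck, bottom h above it; tcp is t[2] above bottom
    return c+D.apply([bx-off,by,h+t[2]])
for h in (.15,.03,.003): print(h,np.round(tcp(-.015,.0,h),4), delta(tcp(-.015,0,h),0,[180,-18,-8.4]))
E
```

```text
[ 0.64174486 -0.06839467  0.02226613] 98.19400838593634 0.6455344084010319 54.666001349687576
off -0.014492590900379208
0.15 [ 0.4539 -0.3577  0.2387] ([-0.865, -0.755, -0.724], [-0.185, 0.136, 1.173])
0.03 [ 0.4905 -0.3631  0.1246] ([-0.9, -0.638, -0.343], [-0.185, 0.136, 1.173])
0.003 [ 0.4988 -0.3643  0.0989] ([-0.908, -0.611, -0.258], [-0.185, 0.136, 1.173])
```

Emit:
arm_command --commands '[{"dx": 0.0, "dy": 0.0, "dz": -0.1, "rx": 0.0, "ry": 0.0, "rz": 0.0, "fingers": 1.0}, {"dx": 0.0, "dy": 0.0, "dz": -0.23, "rx": 0.0, "ry": 0.0, "rz": 0.0, "fingers": 1.0}, {"dx": 0.0, "dy": 0.0, "dz": -0.36, "rx": 0.0, "ry": 0.0, "rz": 0.05, "fingers": 1.0}, {"dx": 0.0, "dy": -0.05, "dz": -0.48, "rx": 0.0, "ry": 0.0, "rz": 0.12, "fingers": 1.0}, {"dx": 0.0, "dy": -0.1, "dz": -0.6, "rx": 0.0, "ry": 0.0, "rz": 0.19, "fingers": 1.0}, {"dx": -0.05, "dy": -0.2, "dz": -0.68, "rx": 0.0, "ry": 0.0, "rz": 0.26, "fingers": 1.0}, {"dx": -0.12, "dy": -0.3, "dz": -0.72, "rx": 0.0, "ry": 0.0, "rz": 0.33, "fingers": 1.0}, {"dx": -0.2, "dy": -0.4, "dz": -0.72, "rx": 0.0, "ry": 0.0, "rz": 0.4, "fingers": 1.0}]'

```text
time_s: 26.5
eef_pos: [0.5303, -0.146, 0.2388]
tool_rot: [3.138, -0.003, 1.081]
contact_force: [0.2, -1.9, -2.8]
width: 0.643
finger_force: 56.4
```

```bash
python3 - <<'E'
from h import *
t,r=tool(); print(t); print(delta([.454,-.358,.239],0,[180,-18,-8.4]))
E
```

```text
[ 0.53029347 -0.14602299  0.23877483]
([-0.743, 0.108, -0.003], [-0.122, 0.171, 0.775])
```

Emit:
arm_command --commands '[{"dx": -0.1, "dy": 0.01, "dz": 0.0, "rx": -0.01, "ry": 0.015, "rz": 0.07, "fingers": 1.0}, {"dx": -0.2, "dy": 0.03, "dz": 0.0, "rx": -0.02, "ry": 0.03, "rz": 0.14, "fingers": 1.0}, {"dx": -0.3, "dy": 0.04, "dz": 0.0, "rx": -0.03, "ry": 0.05, "rz": 0.21, "fingers": 1.0}, {"dx": -0.4, "dy": 0.06, "dz": 0.0, "rx": -0.05, "ry": 0.065, "rz": 0.29, "fingers": 1.0}, {"dx": -0.5, "dy": 0.08, "dz": 0.0, "rx": -0.06, "ry": 0.08, "rz": 0.36, "fingers": 1.0}, {"dx": -0.6, "dy": 0.09, "dz": 0.0, "rx": -0.07, "ry": 0.095, "rz": 0.43, "fingers": 1.0}, {"dx": -0.7, "dy": 0.1, "dz": 0.0, "rx": -0.08, "ry": 0.11, "rz": 0.5, "fingers": 1.0}, {"dx": -0.743, "dy": 0.108, "dz": 0.0, "rx": -0.09, "ry": 0.125, "rz": 0.57, "fingers": 1.0}]'

```text
time_s: 27.17
eef_pos: [0.4515, -0.3618, 0.2365]
tool_rot: [3.1, -0.233, 0.18]
contact_force: [-0.3, -1.1, -4.0]
width: 0.644
finger_force: 56.4
```

```bash
python3 - <<'E'
from h import *
t,r=tool(); print(t,r.as_euler("xyz",degrees=True)); print(delta([.454,-.358,.239],0,[180,-18,-8.4]))
E
```

```text
[ 0.4514533  -0.36182806  0.23652695] [177.63463341 -13.32477476  10.2879127 ]
([0.012, -0.011, -0.006], [-0.03, 0.047, 0.201])
```

Emit:
arm_command --commands '[{"dx": 0.0, "dy": 0.0, "dz": 0.0, "rx": -0.01, "ry": 0.015, "rz": 0.07, "fingers": 1.0}, {"dx": 0.0, "dy": 0.0, "dz": 0.0, "rx": -0.02, "ry": 0.03, "rz": 0.14, "fingers": 1.0}, {"dx": 0.0, "dy": 0.0, "dz": 0.0, "rx": -0.03, "ry": 0.047, "rz": 0.2, "fingers": 1.0}, {"dx": 0.0, "dy": 0.0, "dz": 0.0, "rx": -0.03, "ry": 0.047, "rz": 0.2, "fingers": 1.0}, {"dx": 0.0, "dy": 0.0, "dz": 0.0, "rx": -0.03, "ry": 0.047, "rz": 0.2, "fingers": 1.0}]'

```text
time_s: 27.58
eef_pos: [0.4541, -0.357, 0.2362]
tool_rot: [-3.14, -0.313, -0.131]
contact_force: [-0.5, -0.2, -3.7]
width: 0.639
finger_force: 56.5
```

```bash
python3 - <<'E'
from h import *
w=eyes.grab_frame("wrist"); cv2.imwrite("pics/w8.png",w[...,::-1])
t,r=tool(); print(t,r.as_euler("xyz",degrees=True),monitor.state()["contact_force"],monitor.state()["joint_pos"]); print(delta([.4905,-.3631,.1246],0,[180,-18,-8.4]))
E
```

```text
[ 0.45425945 -0.35729477  0.23614146] [179.99338809 -17.87526933  -7.43493637] [-0.31763398 -0.47475779 -3.47786722] [-0.59742324 -0.13686093  1.23359246  1.91126839 -0.02872002  1.00369657
 -1.03751516]
([0.002, 0.004, 0.391], [-0.003, 0.001, 0.01])
```

View pics/w8.png

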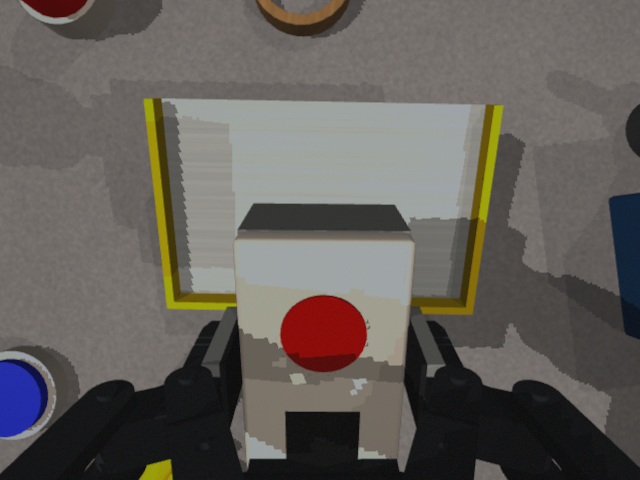

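The box is level with the deck and centred: rims at x≈160 and 485, box at 235–413. I'll check the deck position from this view, then lower it.

```bash
python3 - <<'E'
from h import *
c=eyes.get_calibration("wrist")
P=[onz(c,p,z)[:2] for p,z in [((171,304),.067),((474,310),.067),((149,100),.1134),((498,106),.1134)]]
print(np.round(P,4)); d=P[2]+P[3]-P[0]-P[1]; print(np.mean(P,0)+.0065*np.array([.989,-.146]),np.degrees(np.arctan2(d[1],d[0])),np.linalg.norm(d)/2,np.linalg.norm(P[0]-P[1]))
E
```

```text
[[ 0.4465 -0.2393]
 [ 0.4116 -0.4712]
 [ 0.588  -0.2605]
 [ 0.5544 -0.4884]]
[ 0.50654561 -0.36578441] -7.683761203431831 0.1435194054706024 0.23455964265866508
```

Emit:
arm_command --commands '[{"dx": 0.002, "dy": 0.004, "dz": 0.1, "rx": 0.0, "ry": 0.001, "rz": 0.01, "fingers": 1.0}, {"dx": 0.002, "dy": 0.004, "dz": 0.2, "rx": 0.0, "ry": 0.001, "rz": 0.01, "fingers": 1.0}, {"dx": 0.002, "dy": 0.004, "dz": 0.3, "rx": 0.0, "ry": 0.001, "rz": 0.01, "fingers": 1.0}, {"dx": 0.002, "dy": 0.004, "dz": 0.36, "rx": 0.0, "ry": 0.001, "rz": 0.01, "fingers": 1.0}, {"dx": 0.002, "dy": 0.004, "dz": 0.36, "rx": 0.0, "ry": 0.001, "rz": 0.01, "fingers": 1.0}, {"dx": 0.002, "dy": 0.004, "dz": 0.36, "rx": 0.0, "ry": 0.001, "rz": 0.01, "fingers": 1.0}]'

```text
time_s: 28.13
eef_pos: [0.4864, -0.3643, 0.1319]
tool_rot: [-3.141, -0.308, -0.148]
contact_force: [-0.6, -0.1, -3.0]
width: 0.642
finger_force: 56.8
```

```bash
python3 - <<'E'
from h import *
t,r=tool(); print(t,r.as_euler("xyz",degrees=True),monitor.state()["contact_force"]); print(delta([.4988,-.3643,.0989],0,[180,-18,-8.4]))
E
```

```text
[ 0.48644226 -0.36426586  0.13189035] [-179.97239081  -17.63480802   -8.50114527] [-0.64419368 -0.13129967 -2.99951382]
([0.006, -0.006, 0.117], [0.0, 0.004, -0.001])
```

Emit:
arm_command --commands '[{"dx": 0.004, "dy": -0.004, "dz": 0.04, "rx": 0.0, "ry": 0.003, "rz": 0.0, "fingers": 1.0}, {"dx": 0.004, "dy": -0.004, "dz": 0.07, "rx": 0.0, "ry": 0.003, "rz": 0.0, "fingers": 1.0}, {"dx": 0.004, "dy": -0.004, "dz": 0.09, "rx": 0.0, "ry": 0.003, "rz": 0.0, "fingers": 1.0}, {"dx": 0.004, "dy": -0.004, "dz": 0.105, "rx": 0.0, "ry": 0.003, "rz": 0.0, "fingers": 1.0}, {"dx": 0.004, "dy": -0.004, "dz": 0.113, "rx": 0.0, "ry": 0.003, "rz": 0.0, "fingers": 1.0}, {"dx": 0.004, "dy": -0.004, "dz": 0.113, "rx": 0.0, "ry": 0.003, "rz": 0.0, "fingers": 1.0}]'

```text
time_s: 28.63
eef_pos: [0.4995, -0.3636, 0.1016]
tool_rot: [-3.138, -0.318, -0.15]
contact_force: [-0.2, 0.3, -4.4]
width: 0.644
finger_force: 56.7
```

Emit:
arm_command --commands '[{"dx": 0.0, "dy": 0.0, "dz": 0.005, "rx": 0.0, "ry": 0.0, "rz": 0.0, "fingers": 1.0}, {"dx": 0.0, "dy": 0.0, "dz": 0.008, "rx": 0.0, "ry": 0.0, "rz": 0.0, "fingers": 1.0}]'

```text
time_s: 28.8
eef_pos: [0.5003, -0.364, 0.0996]
tool_rot: [-3.138, -0.318, -0.151]
contact_force: [0.5, 0.3, -4.0]
width: 0.644
finger_force: 56.8
```

Not touching yet, so I'll go 3 mm further.

Emit:
arm_command --commands '[{"dx": 0.0, "dy": 0.0, "dz": 0.004, "rx": 0.0, "ry": 0.0, "rz": 0.0, "fingers": 1.0}, {"dx": 0.0, "dy": 0.0, "dz": 0.008, "rx": 0.0, "ry": 0.0, "rz": 0.0, "fingers": 1.0}, {"dx": 0.0, "dy": 0.0, "dz": 0.009, "rx": 0.0, "ry": 0.0, "rz": 0.0, "fingers": 1.0}]'

```text
time_s: 29.05
eef_pos: [0.5012, -0.364, 0.0968]
tool_rot: [-3.138, -0.318, -0.151]
contact_force: [-2.8, 2.1, 3.3]
width: 0.64
finger_force: 57.5
```

Emit:
arm_command --commands '[{"dx": 0.0, "dy": 0.0, "dz": 0.0, "rx": 0.0, "ry": 0.0, "rz": 0.0, "fingers": -0.5}, {"dx": 0.0, "dy": 0.0, "dz": 0.0, "rx": 0.0, "ry": 0.0, "rz": 0.0, "fingers": -0.7}, {"dx": 0.0, "dy": 0.0, "dz": 0.0, "rx": 0.0, "ry": 0.0, "rz": 0.0, "fingers": -0.8}, {"dx": 0.0, "dy": 0.0, "dz": -0.05, "rx": 0.0, "ry": 0.0, "rz": 0.0, "fingers": -0.8}, {"dx": 0.0, "dy": 0.0, "dz": -0.17, "rx": 0.0, "ry": 0.0, "rz": 0.0, "fingers": -0.8}, {"dx": 0.0, "dy": 0.0, "dz": -0.3, "rx": 0.0, "ry": 0.0, "rz": 0.0, "fingers": -0.8}, {"dx": 0.0, "dy": 0.0, "dz": -0.42, "rx": 0.0, "ry": 0.0, "rz": 0.0, "fingers": 0.0}, {"dx": 0.0, "dy": 0.0, "dz": -0.5, "rx": 0.0, "ry": 0.0, "rz": 0.0, "fingers": 1.0}]'

```text
time_s: 29.72
eef_pos: [0.4592, -0.3547, 0.2238]
tool_rot: [-3.133, -0.312, -0.148]
contact_force: [-0.4, 2.2, -0.4]
width: 0.636
finger_force: 0.0
```

```bash
python3 - <<'E'
from h import *
eyes.grab_frame("wrist"); w=eyes.grab_frame("wrist"); im=eyes.grab_frame("top"); s=eyes.grab_frame("scene")
o=np.hstack([cv2.resize(w,(400,300)),cv2.resize(s[160:340,110:350],(400,300))])
o=np.vstack([o,cv2.resize(im[150:330,140:620],(800,300))]); cv2.imwrite("pics/chk.png",o[...,::-1])
cv2.imwrite("pics/t7.png",im[...,::-1])
t,r=tool(); print(t,r.as_euler("xyz",degrees=True)); 
# flux
ct=eyes.get_calibration("top"); a=cv2.imread("pics/top0.png"); h=cv2.cvtColor(a,cv2.COLOR_BGR2HSV); m=cv2.inRange(h,(60,60,40),(85,255,255)); m[:, :150]=0; m[:,205:]=0
n,l,st,ce=cv2.connectedComponentsWithStats(m)
for i in range(1,n):
    if st[i,4]>40: print(st[i],onz(ct,ce[i],.1))
E
```

```text
[ 0.46069416 -0.35207508  0.22367219] [-179.13716851  -18.08464453   -8.33786399]
[192 144  13   9  66] [0.76607494 0.39580992 0.1       ]
[170 297  19  18 186] [0.33129928 0.37311363 0.1       ]
```

View pics/chk.png

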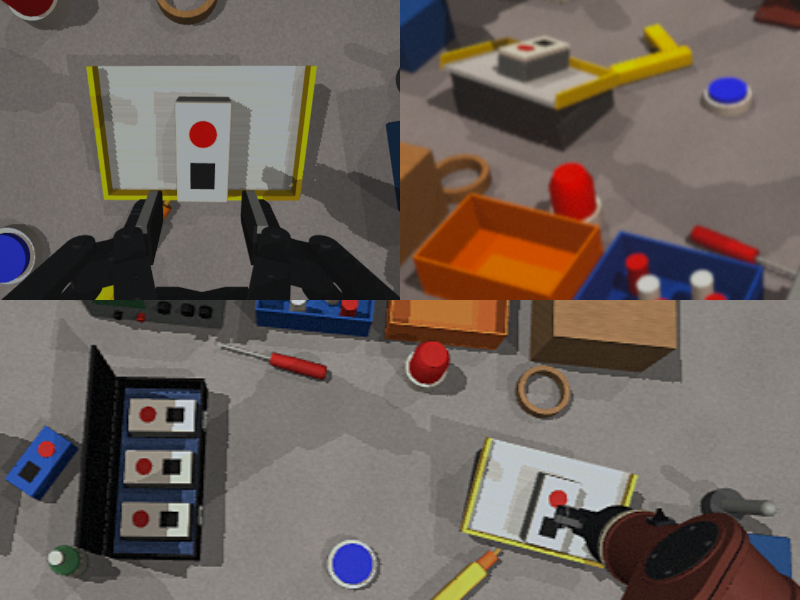

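The box is flat on the deck within the rims, and all three pockets are filled with shut boxes. Next is the case lid.

```bash
python3 - <<'E'
from h import *
print(delta([.53,-.10,.33],50))
E
```

```text
([0.211, -0.869, -0.291], [0.094, -0.188, -0.641])
```

Emit:
arm_command --commands '[{"dx": 0.0, "dy": -0.02, "dz": -0.13, "rx": 0.0, "ry": 0.0, "rz": 0.0, "fingers": 1.0}, {"dx": 0.03, "dy": -0.1, "dz": -0.22, "rx": 0.01, "ry": -0.02, "rz": -0.07, "fingers": 1.0}, {"dx": 0.06, "dy": -0.22, "dz": -0.29, "rx": 0.02, "ry": -0.04, "rz": -0.14, "fingers": 1.0}, {"dx": 0.09, "dy": -0.34, "dz": -0.29, "rx": 0.03, "ry": -0.06, "rz": -0.21, "fingers": 1.0}, {"dx": 0.12, "dy": -0.47, "dz": -0.29, "rx": 0.04, "ry": -0.09, "rz": -0.28, "fingers": 1.0}, {"dx": 0.15, "dy": -0.6, "dz": -0.29, "rx": 0.06, "ry": -0.11, "rz": -0.35, "fingers": 1.0}, {"dx": 0.18, "dy": -0.73, "dz": -0.29, "rx": 0.07, "ry": -0.13, "rz": -0.42, "fingers": 1.0}, {"dx": 0.21, "dy": -0.86, "dz": -0.29, "rx": 0.08, "ry": -0.15, "rz": -0.5, "fingers": 1.0}]'

```text
time_s: 30.58
eef_pos: [0.5298, -0.1005, 0.3253]
tool_rot: [3.131, -0.058, 0.652]
contact_force: [0.1, -0.4, -0.0]
width: 0.002
finger_force: 0.0
```

```bash
python3 - <<'E'
from h import *
t,r=tool(); print(t,r.as_euler("xyz",degrees=True)); print(delta([.53,.18,.33],95))
E
```

```text
[ 0.52981581 -0.10047588  0.32531976] [179.38158719  -3.30593686  37.35038216]
([0.568, -0.743, 0.009], [0.025, -0.03, -0.641])
```

Emit:
arm_command --commands '[{"dx": 0.07, "dy": -0.09, "dz": 0.0, "rx": 0.003, "ry": -0.003, "rz": -0.07, "fingers": 1.0}, {"dx": 0.14, "dy": -0.19, "dz": 0.0, "rx": 0.006, "ry": -0.006, "rz": -0.14, "fingers": 1.0}, {"dx": 0.21, "dy": -0.28, "dz": 0.0, "rx": 0.01, "ry": -0.01, "rz": -0.21, "fingers": 1.0}, {"dx": 0.29, "dy": -0.37, "dz": 0.0, "rx": 0.015, "ry": -0.015, "rz": -0.29, "fingers": 1.0}, {"dx": 0.36, "dy": -0.46, "dz": 0.0, "rx": 0.02, "ry": -0.02, "rz": -0.36, "fingers": 1.0}, {"dx": 0.43, "dy": -0.56, "dz": 0.0, "rx": 0.02, "ry": -0.02, "rz": -0.43, "fingers": 1.0}, {"dx": 0.5, "dy": -0.65, "dz": 0.0, "rx": 0.02, "ry": -0.025, "rz": -0.5, "fingers": 1.0}, {"dx": 0.568, "dy": -0.743, "dz": 0.0, "rx": 0.025, "ry": -0.03, "rz": -0.57, "fingers": 1.0}]'

```text
time_s: 31.25
eef_pos: [0.5303, 0.1803, 0.3316]
tool_rot: [-3.139, -0.001, 1.549]
contact_force: [0.7, -0.7, 0.3]
width: -0.001
finger_force: 0.0
```

```bash
python3 - <<'E'
from h import *
t,r=tool(); print(t,r.as_euler("xyz",degrees=True)); print(delta([.486,.43,.33],95.3))
E
```

```text
[0.53028854 0.18028954 0.33162226] [-1.79876126e+02 -8.02678407e-02  8.87262610e+01]
([0.829, -0.166, 0.007], [-0.001, -0.001, -0.073])
```

Emit:
arm_command --commands '[{"dx": 0.12, "dy": -0.02, "dz": -0.01, "rx": 0.0, "ry": 0.0, "rz": -0.05, "fingers": 1.0}, {"dx": 0.25, "dy": -0.04, "dz": -0.01, "rx": 0.0, "ry": 0.0, "rz": -0.073, "fingers": 1.0}, {"dx": 0.38, "dy": -0.07, "dz": -0.01, "rx": 0.0, "ry": 0.0, "rz": -0.073, "fingers": 1.0}, {"dx": 0.51, "dy": -0.1, "dz": -0.01, "rx": 0.0, "ry": 0.0, "rz": -0.073, "fingers": 1.0}, {"dx": 0.64, "dy": -0.13, "dz": -0.01, "rx": 0.0, "ry": 0.0, "rz": -0.073, "fingers": 1.0}, {"dx": 0.77, "dy": -0.15, "dz": -0.01, "rx": 0.0, "ry": 0.0, "rz": -0.073, "fingers": 1.0}, {"dx": 0.829, "dy": -0.166, "dz": 0.0, "rx": 0.0, "ry": 0.0, "rz": -0.073, "fingers": 1.0}, {"dx": 0.829, "dy": -0.166, "dz": 0.0, "rx": 0.0, "ry": 0.0, "rz": -0.073, "fingers": 1.0}]'

```text
time_s: 31.92
eef_pos: [0.4848, 0.4339, 0.3294]
tool_rot: [-3.138, 0.0, 1.665]
contact_force: [-0.1, 0.9, -0.8]
width: 0.001
finger_force: 0.0
```

```bash
python3 - <<'E'
from h import *
w=eyes.grab_frame("wrist");cv2.imwrite("pics/w9.png",w[...,::-1])
t,r=tool(); print(t,r.as_euler("xyz",degrees=True)); print(delta([.486,.43,.16],95.3))
E
```

```text
[0.48652723 0.43050622 0.33043829] [-1.79855773e+02  7.10128723e-02  9.51941893e+01]
([-0.001, -0.0, 0.568], [-0.002, 0.001, -0.001])
```

View pics/w9.png

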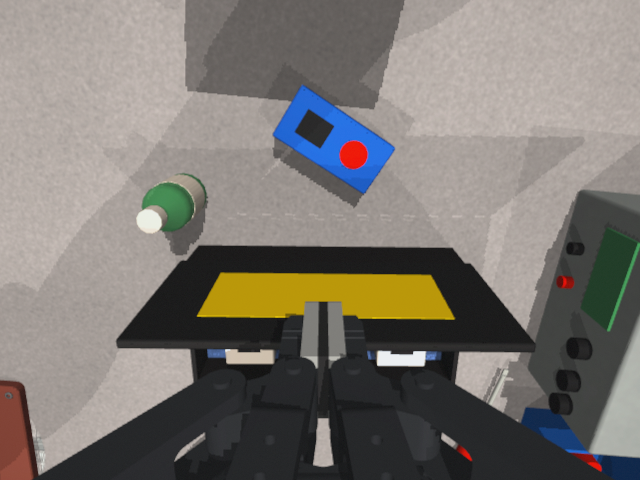

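```bash
python3 - <<'E'
from h import *
c=eyes.get_calibration("wrist")
for p,z in [((120,345),.211),((533,348),.211),((200,248),.073),((450,248),.073),((325,345),.211),((325,248),.073)]: print(p,np.round(onz(c,p,z),3))
E
```

```text
(120, 345) [0.351 0.328 0.211]
(533, 348) [0.643 0.353 0.211]
(200, 248) [0.37  0.352 0.073]
(450, 248) [0.618 0.375 0.073]
(325, 345) [0.495 0.342 0.211]
(325, 248) [0.494 0.363 0.073]
```

Emit:
arm_command --commands '[{"dx": 0.0, "dy": 0.0, "dz": 0.13, "rx": 0.0, "ry": 0.0, "rz": 0.0, "fingers": 1.0}, {"dx": 0.0, "dy": 0.0, "dz": 0.27, "rx": 0.0, "ry": 0.0, "rz": 0.0, "fingers": 1.0}, {"dx": 0.0, "dy": 0.0, "dz": 0.41, "rx": 0.0, "ry": 0.0, "rz": 0.0, "fingers": 1.0}, {"dx": 0.0, "dy": 0.0, "dz": 0.52, "rx": 0.0, "ry": 0.0, "rz": 0.0, "fingers": 1.0}, {"dx": -0.06, "dy": 0.0, "dz": 0.55, "rx": 0.0, "ry": 0.0, "rz": 0.0, "fingers": 1.0}, {"dx": -0.12, "dy": 0.0, "dz": 0.55, "rx": 0.0, "ry": 0.0, "rz": 0.0, "fingers": 1.0}, {"dx": -0.18, "dy": 0.0, "dz": 0.55, "rx": 0.0, "ry": 0.0, "rz": 0.0, "fingers": 1.0}, {"dx": -0.24, "dy": 0.0, "dz": 0.55, "rx": 0.0, "ry": 0.0, "rz": 0.0, "fingers": 1.0}]'

```text
time_s: 32.63
eef_pos: [0.4952, 0.3536, 0.1684]
tool_rot: [3.141, -0.002, 1.654]
contact_force: [0.4, 3.0, -1.7]
width: -0.001
finger_force: 1.4
```

Emit:
arm_command --commands '[{"dx": -0.05, "dy": 0.0, "dz": 0.0, "rx": 0.0, "ry": 0.0, "rz": 0.0, "fingers": 1.0}, {"dx": -0.1, "dy": 0.0, "dz": 0.0, "rx": 0.0, "ry": 0.0, "rz": 0.0, "fingers": 1.0}, {"dx": -0.15, "dy": 0.0, "dz": 0.0, "rx": 0.0, "ry": 0.0, "rz": 0.0, "fingers": 1.0}, {"dx": -0.2, "dy": 0.0, "dz": 0.0, "rx": 0.0, "ry": 0.0, "rz": 0.0, "fingers": 1.0}, {"dx": -0.25, "dy": 0.0, "dz": 0.0, "rx": 0.0, "ry": 0.0, "rz": 0.0, "fingers": 1.0}, {"dx": -0.3, "dy": 0.0, "dz": 0.01, "rx": 0.0, "ry": 0.0, "rz": 0.0, "fingers": 1.0}, {"dx": -0.35, "dy": 0.0, "dz": 0.03, "rx": 0.0, "ry": 0.0, "rz": 0.0, "fingers": 1.0}, {"dx": -0.4, "dy": 0.0, "dz": 0.06, "rx": 0.0, "ry": 0.0, "rz": 0.0, "fingers": 1.0}]'

```text
time_s: 33.3
eef_pos: [0.5059, 0.2352, 0.1527]
tool_rot: [3.137, -0.005, 1.656]
contact_force: [1.0, 0.9, -0.0]
width: -0.003
finger_force: 0.6
```

```bash
python3 - <<'E'
from h import *
t,r=tool(); print(t); print(delta([.510,.218,.075],95.3))
E
```

```text
[0.50591058 0.23524614 0.15269394]
([-0.06, 0.007, 0.259], [0.003, -0.003, -0.005])
```

Next I descend near the free edge.

Emit:
arm_command --commands '[{"dx": -0.03, "dy": 0.0, "dz": 0.05, "rx": 0.0, "ry": 0.0, "rz": 0.0, "fingers": 1.0}, {"dx": -0.05, "dy": 0.0, "dz": 0.1, "rx": 0.0, "ry": 0.0, "rz": 0.0, "fingers": 1.0}, {"dx": -0.06, "dy": 0.0, "dz": 0.15, "rx": 0.0, "ry": 0.0, "rz": 0.0, "fingers": 1.0}, {"dx": -0.06, "dy": 0.0, "dz": 0.19, "rx": 0.0, "ry": 0.0, "rz": 0.0, "fingers": 1.0}, {"dx": -0.06, "dy": 0.0, "dz": 0.22, "rx": 0.0, "ry": 0.0, "rz": 0.0, "fingers": 1.0}, {"dx": -0.06, "dy": 0.0, "dz": 0.23, "rx": 0.0, "ry": 0.0, "rz": 0.0, "fingers": 1.0}, {"dx": -0.06, "dy": 0.0, "dz": 0.23, "rx": 0.0, "ry": 0.0, "rz": 0.0, "fingers": 1.0}]'

```text
time_s: 33.88
eef_pos: [0.5068, 0.2188, 0.0827]
tool_rot: [3.139, -0.003, 1.656]
contact_force: [0.4, -0.1, -0.2]
width: 0.0
finger_force: 0.0
```

```bash
python3 - <<'E'
from h import *
t,r=tool(); print(t,monitor.state()["contact_force"]); print(delta([.510,.216,.073],95.3))
E
```

```text
[0.50677982 0.21883164 0.08270192] [ 0.39787534 -0.12310463 -0.1862767 ]
([-0.01, 0.01, 0.032], [0.002, -0.002, -0.004])
```

Emit:
arm_command --commands '[{"dx": 0.0, "dy": 0.0, "dz": 0.012, "rx": 0.0, "ry": 0.0, "rz": 0.0, "fingers": 1.0}, {"dx": 0.0, "dy": 0.0, "dz": 0.022, "rx": 0.0, "ry": 0.0, "rz": 0.0, "fingers": 1.0}, {"dx": 0.0, "dy": 0.0, "dz": 0.028, "rx": 0.0, "ry": 0.0, "rz": 0.0, "fingers": 1.0}, {"dx": 0.0, "dy": 0.0, "dz": 0.028, "rx": 0.0, "ry": 0.0, "rz": 0.0, "fingers": 1.0}]'

```text
time_s: 34.22
eef_pos: [0.5073, 0.2192, 0.075]
tool_rot: [3.137, -0.004, 1.656]
contact_force: [0.7, 0.3, -0.4]
width: -0.001
finger_force: 0.0
```

Emit:
arm_command --commands '[{"dx": 0.0, "dy": 0.0, "dz": 0.003, "rx": 0.0, "ry": 0.0, "rz": 0.0, "fingers": 1.0}, {"dx": 0.0, "dy": 0.0, "dz": 0.005, "rx": 0.0, "ry": 0.0, "rz": 0.0, "fingers": 1.0}, {"dx": 0.0, "dy": 0.0, "dz": 0.005, "rx": 0.0, "ry": 0.0, "rz": 0.0, "fingers": 1.0}]'

```text
time_s: 34.47
eef_pos: [0.5073, 0.2192, 0.0737]
tool_rot: [3.137, -0.004, 1.656]
contact_force: [-0.1, -0.7, 0.6]
width: 0.0
finger_force: 0.1
```

Emit:
arm_command --commands '[{"dx": 0.0, "dy": 0.0, "dz": 0.004, "rx": 0.0, "ry": 0.0, "rz": 0.0, "fingers": 1.0}, {"dx": 0.0, "dy": 0.0, "dz": 0.007, "rx": 0.0, "ry": 0.0, "rz": 0.0, "fingers": 1.0}, {"dx": 0.0, "dy": 0.0, "dz": 0.007, "rx": 0.0, "ry": 0.0, "rz": 0.0, "fingers": 1.0}]'

```text
time_s: 34.72
eef_pos: [0.5075, 0.2192, 0.073]
tool_rot: [3.138, -0.005, 1.656]
contact_force: [-6.9, -3.0, 18.9]
width: 0.001
finger_force: 9.6
```

The lid pressed solid at z = 0.0730 m with 19 N, which is exactly the shut height. I'll retreat and verify with numbers.

Emit:
arm_command --commands '[{"dx": 0.0, "dy": 0.0, "dz": -0.12, "rx": 0.0, "ry": 0.0, "rz": 0.0, "fingers": 1.0}, {"dx": 0.0, "dy": 0.0, "dz": -0.25, "rx": 0.0, "ry": 0.0, "rz": 0.0, "fingers": 1.0}, {"dx": 0.0, "dy": 0.0, "dz": -0.38, "rx": 0.0, "ry": 0.0, "rz": 0.0, "fingers": 1.0}, {"dx": 0.0, "dy": 0.0, "dz": -0.5, "rx": 0.0, "ry": 0.0, "rz": 0.0, "fingers": 1.0}, {"dx": 0.1, "dy": 0.0, "dz": -0.6, "rx": 0.0, "ry": 0.0, "rz": 0.0, "fingers": 1.0}, {"dx": 0.2, "dy": 0.0, "dz": -0.65, "rx": 0.0, "ry": 0.0, "rz": 0.0, "fingers": 1.0}, {"dx": 0.3, "dy": 0.0, "dz": -0.65, "rx": 0.0, "ry": 0.0, "rz": 0.0, "fingers": 1.0}, {"dx": 0.4, "dy": 0.0, "dz": -0.65, "rx": 0.0, "ry": 0.0, "rz": 0.0, "fingers": 1.0}]'

```text
time_s: 35.38
eef_pos: [0.4965, 0.3396, 0.2686]
tool_rot: [3.136, -0.006, 1.656]
contact_force: [0.9, 0.1, 0.6]
width: 0.004
finger_force: 0.0
```

Emit:
arm_command --commands '[{"dx": 0.13, "dy": -0.05, "dz": 0.0, "rx": 0.0, "ry": 0.0, "rz": 0.0, "fingers": 1.0}, {"dx": 0.26, "dy": -0.1, "dz": 0.0, "rx": 0.0, "ry": 0.0, "rz": 0.0, "fingers": 1.0}, {"dx": 0.38, "dy": -0.15, "dz": 0.0, "rx": 0.0, "ry": 0.0, "rz": 0.0, "fingers": 1.0}, {"dx": 0.5, "dy": -0.2, "dz": 0.0, "rx": 0.0, "ry": 0.0, "rz": 0.0, "fingers": 1.0}, {"dx": 0.62, "dy": -0.25, "dz": 0.0, "rx": 0.0, "ry": 0.0, "rz": 0.0, "fingers": 1.0}, {"dx": 0.74, "dy": -0.3, "dz": 0.0, "rx": 0.0, "ry": 0.0, "rz": 0.0, "fingers": 1.0}, {"dx": 0.74, "dy": -0.3, "dz": 0.0, "rx": 0.0, "ry": 0.0, "rz": 0.0, "fingers": 1.0}, {"dx": 0.74, "dy": -0.3, "dz": 0.0, "rx": 0.0, "ry": 0.0, "rz": 0.0, "fingers": 1.0}]'

```text
time_s: 36.05
eef_pos: [0.3851, 0.5537, 0.2662]
tool_rot: [3.139, -0.003, 1.661]
contact_force: [1.2, -1.1, -0.3]
width: -0.0
finger_force: 0.0
```

```bash
python3 - <<'E'
from h import *
im=eyes.grab_frame("top"); sc=eyes.grab_frame("scene"); ct=eyes.get_calibration("top"); cs=eyes.get_calibration("scene")
# where yellow label lies, two views, vs z=.073
L={}
for n,f,c,box in (("top",im,ct,(170,185,280,315)),("scene",sc,cs,(370,190,480,330))):
    h=cv2.cvtColor(f,cv2.COLOR_RGB2HSV); x0,y0,x1,y1=box
    for nm,m in (("label",cv2.inRange(h,(18,120,60),(35,255,255))),("black",cv2.inRange(h,(0,0,0),(179,255,40)))):
        k=np.zeros_like(m); k[y0:y1,x0:x1]=m[y0:y1,x0:x1]
        if nm=="black": k=cv2.morphologyEx(k,cv2.MORPH_CLOSE,np.ones((3,3)))
        cc=cv2.findContours(k,cv2.RETR_EXTERNAL,cv2.CHAIN_APPROX_NONE)[0]
        if not cc: print(n,nm,"none"); continue
        q=max(cc,key=cv2.contourArea); P=np.array([onz(c,p[0],.073)[:2] for p in q],np.float32)*1000
        r=cv2.minAreaRect(P); print(n,nm,cv2.contourArea(q),np.round(r[0]),np.round(r[1]),round(r[2],1))
# bystander changes since start
a=cv2.imread("pics/top0.png")[...,::-1]; d=(np.abs(a.astype(int)-im).max(2)>50).astype(np.uint8)
n,l,st,ce=cv2.connectedComponentsWithStats(cv2.morphologyEx(d,cv2.MORPH_OPEN,np.ones((3,3))))
print([st[i].tolist() for i in range(1,n) if st[i,4]>30]); print(tool()[0])
E
```

```text
top label 2142.5 [502. 269.] [201.  83.] 4.9
top black 5983.0 [499. 265.] [302. 154.] 4.9
scene label 1821.0 [502. 272.] [209.  85.] 4.8
scene black 5484.5 [535. 275.] [350. 144.] 4.6
[[185, 177, 24, 126, 1855], [241, 205, 19, 7, 92], [345, 204, 41, 28, 902], [0, 212, 269, 268, 22640], [211, 212, 48, 74, 2444], [309, 221, 5, 10, 46], [282, 222, 39, 24, 552], [317, 225, 5, 10, 47], [345, 231, 38, 37, 681], [451, 253, 16, 42, 235], [276, 257, 35, 31, 607], [310, 265, 8, 9, 49], [469, 264, 11, 11, 103], [477, 264, 14, 38, 171], [463, 280, 13, 13, 126], [246, 295, 10, 8, 68], [169, 301, 8, 8, 55], [211, 303, 197, 137, 6181], [197, 318, 11, 7, 55]]
[0.38839333 0.55050526 0.26719986]
```

```bash
python3 - <<'E'
from h import *
sc=eyes.grab_frame("scene"); a=cv2.imread("pics/scene0.png")[...,::-1]; im=eyes.grab_frame("top"); t0=cv2.imread("pics/top0.png")[...,::-1]
def cen(f,lo,hi,b):
    h=cv2.cvtColor(np.ascontiguousarray(f),cv2.COLOR_RGB2HSV); m=cv2.inRange(h,lo,hi)[b[1]:b[3],b[0]:b[2]]; M=cv2.moments(m,True)
    return (round(M["m10"]/max(M["m00"],1)+b[0],1),round(M["m01"]/max(M["m00"],1)+b[1],1),M["m00"])
for n,lo,hi,b in [("flux",(60,60,30),(90,255,255),(455,205,495,255)),("bluebox",(105,150,60),(125,255,255),(470,255,525,305)),("lamp",(105,150,60),(130,255,255),(285,200,325,232)),("beacon",(0,170,60),(6,255,255),(195,250,235,300)),("driver",(0,170,60),(6,255,255),(280,290,330,320))]: print(n,cen(a,lo,hi,b),cen(sc,lo,hi,b))
print("gun",cen(t0,(22,120,60),(35,255,255),(383,305,435,378)),cen(im,(22,120,60),(35,255,255),(383,305,435,378)))
ct=eyes.get_calibration("top"); h=cv2.cvtColor(im,cv2.COLOR_RGB2HSV); r=cen(im,(0,150,80),(8,255,255),(420,235,520,310)); o=onz(ct,r[:2],.12)
p=R.from_euler("xyz",[0,-18,-8.4],degrees=True).inv().apply(o-np.array([.507,-.3655,.075])); print("rack lens",r,np.round(p,3))
E
```

```text
flux (475.2, 226.5, 196.0) (476.4, 224.9, 141.0)
bluebox (498.1, 282.3, 928.0) (496.8, 282.9, 987.0)
lamp (306.3, 213.6, 265.0) (306.3, 213.7, 269.0)
beacon (213.2, 274.6, 745.0) (213.2, 274.6, 745.0)
driver (303.4, 305.9, 368.0) (303.4, 305.8, 363.0)
gun (410.2, 340.9, 1134.0) (410.1, 340.9, 1136.0)
rack lens (473.9, 269.5, 87.0) [ 0.009 -0.     0.044]
```

```bash
python3 -c "
from cell import order; print(order.finish_job())"
```

```text
the job is handed in; nothing more can be done
None
```

The job is handed in: all four box lids are shut, three boxes fill the three pockets, the fourth lies flat on the rack deck within its rims, and the case lid is fully shut; the final camera checks showed none of the other things clearly moved, though the flux bottle and blue look-alike read 1–2 px off, likely from shading or partial hiding.

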